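Reload the cassette printer's gravity chute and open its feed gate

TASK

Reload the tissue-cassette printer: with its feed gate still shut, ease the full stick of cassettes (the taller one) into the sloping chute the way its keyed mouth takes it, without forcing it, and press its end on past the sprung keeper roller so that it slides down to rest on the gate. Then lift the gate handle out of its notch, draw it to the outer notch and let it drop in, so that the stick slides on to the pick-off shelf. Leave the short remnant and the jar where they stand.

Things in the scene. Friction and masses are not known exactly. Their poses are not given: they have to be found in the camera images.
- stick_mid (a point): Centre (half-way up) of the full stick: 18 white cassettes bonded into a rigid bar 126 mm tall, 0.13-0.2 kg, standing on end on the bench. Section: body 28.5 mm wide (y -14.25..14.25) and 32 deep (x -12..20) with a full-length rib on the -x side (y -7..7, x -20..-12). +x: serrated slanted writing faces; z: along the stick, up as it stands. Grip the two flat y sides.
- stick: The same full stick; origin at the centre of its lower end, 63 mm below stick_mid, same axes.
- throat (a point): Centre of the chute's mouth on the printer. z points up and out along the chute, which stands 32 degrees off vertical, its mouth leaning to the robot's side; y runs across, x points to the clear front cover. Straight channel from z = 0 down to the pick-off shelf at z = -215 mm, steep enough for a rightly turned stick, once past the keeper roller, to slide by its own weight.
- lane: The chute, same origin and axes as throat. Clear inside: y -16..16 mm, x -13 (two runners) to +22 mm (cover), plus a groove between the runners for the rib, y -10.5..10.5 and x down to -22 mm. The stick passes only with its x, y, z along the throat's: rib in the groove, writing faces to the clear cover; any other way it jams in the mouth.
- throat_ring: Flared sheet lead-in around the mouth, same origin and axes as throat: up to z = 15 mm and 5 mm wider on the runner side (-x), up to z = 8 mm and 4 mm wider on the y sides; on the cover side the keeper roller leads in. The stick must never press on it with more than 40 N.
- keeper (a joint): Sprung keeper roller, black, 24 mm across, 20 wide, over the mouth's cover side: centre at x = 29, y = 0, z = 10 mm of throat, so it juts in to x = 17. Value: how far the stick pushes it out along x, m (0 free, at most 0.010); 3 to 6 N. It nips a stick against the runners so that it hangs where it is let go; once the stick's upper end is pushed below z = 5 mm it runs free.
- rack: Notched rack of the slide gate, beside the chute on its -y side; origin on the bench under the chute. The shut gate's blade holds the stick's lower end at z = -185 mm of throat (stick's centre at -122 mm); drawn out, the stick slides on to the shelf (centre at -152 mm). The printer's white housing, 210 mm high, stands on the +y side, 40 to 205 mm from the chute's middle.
- gate_grip (a point): Centre of the gate handle's upright black grip beside the chute: 14 mm thick (x), 30 wide (y), 42 tall (z, up), 136 mm above the bench when down, free above. x is the printer's fore-and-aft; the gate is drawn towards -y. The notched rack below ends 32 mm under this centre when the handle is down.
- gate (a joint): Travel of the gate along -y of gate_grip, m: 0 = shut, 0.045 = fully open, at the outer notch. Held to 2 mm by the notch unless the handle is lifted. About 1.5 N of friction.
- gate_lift (a joint): Lift of the handle, m: 0 = down in a notch, at most 0.022. Clearing the ridge between the notches takes 14 mm. A light spring with the handle's weight (4 to 6 N) brings it down when let go over a notch.
- remnant_mid (a point): Centre of the short remnant: same section as the full stick but 8 cassettes, 56 mm tall, standing on the bench. Leave it where it stands.
- jar_mid (a point): Centre of a capped specimen jar, 60 mm across, 85 mm tall, standing on the bench. Leave it where it stands.
Not all that is in view belongs to the job. There is more than one size of the stick; the job needs the smallest.

How it is judged:
By the outcome, as a careful person would: the job done as asked, in the order asked, and still so for the second after the job is handed in, with the robot touching nothing.
It also fails if it takes over 67 s, if anything falls off the work surface, if the arm or the gripper's body presses on something with over 40 N, if the wrist force passes 120 N, or if a joint passes its speed limit or range.

ROBOT

A 6-joint arm with a two-finger parallel gripper is mounted at the origin on the work surface. World frame = base frame: x ahead of the robot, y to its left, z up, the work surface at z = 0. Lengths are in mm, angles in degrees, forces in N, time in s.
With the tool pointing down it reaches from about 275 to 975 mm from the base axis. Payload 8.4 kg.
Tool frame: the origin (TCP) lies at the centre of the arm's flange, where the gripper is bolted on; the fingertips stand 190 mm ahead of it and the grasp point (between the pads) lies 171 mm ahead of it (manip.hold_point_z is the distance from the TCP to the grasp point, in mm); y points along the fingers, x is the direction in which the jaws open and shut, and the axes are right-handed (so a half turn about y gives the same grasp; the last joint's range is limited). The gripper opens to 92 mm and grips with 3 to 60 N. Pads are 20 mm wide; open, the fingers measure 128 mm over their backs; the gripper's body (75 mm by 189 mm) begins 69 mm behind the grasp point.
Start: joints at [76.066, 20.225, 93.587, -0, 66.188, -0.138], TCP at [149.048, 606.971, 404.683] pointing down, gripper open.
Joint ranges: [-150.9, 150.9], [-52.94, 120.26], [3.33, 152.33], [-74.26, 254.26], [0, 154.13], [-172.89, 172.89]. Speed limits (degrees/s): [127.2, 127.2, 159.86, 180, 180, 180].

INTERFACE

Orientations are given as [roll, pitch, yaw] about the fixed x, y, z axes, in that order (R = Rz(yaw) Ry(pitch) Rx(roll)).
In Python, from rig import manip gives the robot as it stands.
- The arm moves only by the tool drive_tool, never from a script. Its argument "series" is a list of rows, each an object of numbers: "dx", "dy", "dz": the shift along the world's x, y, z in mm; "spin": the turn about the world's z in degrees; "gripper": the opening, from 0 (shut) to 1 (fully open). A call has exactly 5 rows; each row is the pose to reach, as a shift and turn from the pose measured when the call began; what a row does not reach only later rows make up. A row lasts 1/10 s, in which the tool goes at most 50 mm and 8.59 degrees, less where a joint would pass 70% of its speed; a pose out of reach is approached as far as the arm can. A call with a gripper value outside its range is refused whole. The fingers move at their own pace and stop on an object; the grip force is fixed at half the most. Time passes only in rows, so rows that repeat a pose let the fingers close, or fill a call up. It gives the time, the measured TCP pose, the force and the opening at its end, in the units of the state.
- manip.sense(): the state, without advancing time (a new reading comes with each control period).
- manip.read_camera(name): name is "side" or "top" or "wrist"; returns the picture (400x640x3 uint8, red, green, blue); there is no depth.
- manip.camera_params(name): a dict with "fovy" (degrees; the focal length in pixels is half the picture's height over the tangent of half this angle, whatever the lens; pixels are square), "cx", "cy" (the principal point, pixels), "cam_to_world" (4x4, takes a point from camera to world coordinates). Camera axes: x right, y up, looking along -z (the intrinsics and any distortion apply to the point x, -y, -z); pixel columns grow to the right and rows downward; lengths in mm; the calibration is good to about 2 mm. A picture is of the moment at which its call begins: read the wrist's pose just before it. camera_params takes no time and is no camera call; for the wrist camera it gives the pose at the moment of the call.
- manip.job_done(): hands the job in, once; it reports no verdict.
The state is a dict: "time_s": time; "joints": joint angles; "qvel": joint speeds; "tau": joint torques, N m; "position": TCP position; "eef_rot": TCP orientation; "ft_force": force on the tool from outside, world axes, zero at the start; "wrist_torque": the same for the moment, N m; "width": finger opening in mm.
Only numpy, scipy, OpenCV 4.12 (cv2) and the standard library are available. Lean on these libraries where they do the work, as an engineer would, in place of code of your own. Each camera call takes 0.05 s, during which the arm holds its last target. There are 200 camera calls.

## Working session

There is one attempt and no reset: what is moved stays moved. The work goes in short steps, Python scripts to look and compute and a tool call to move; the robot and the scene stay as the last step left them, time stands still between calls to the robot, and variables do not carry over. Pictures are saved under pics/ and viewed, about 8 in all and at most 12, crops included, and the job is handed in when it is done.

Besides the shell and the picture viewer there is one more tool, called after ">>>" by a JSON object that holds its "op" and its "data". drive_tool: Moves the arm, as the interface text tells. Its arguments: {"type":"object","properties":{"series":{"type":"array","items":{"type":"object","properties":{"dx":{"type":"number"},"dy":{"type":"number"},"dz":{"type":"number"},"spin":{"type":"number"},"gripper":{"type":"number"}}}}},"required":["series"]}

```bash
ls; mkdir -p pics; python3 - <<'E'
from rig import manip
import cv2, numpy as np
s=manip.sense(); print({k:np.round(v,2).tolist() for k,v in s.items()})
for n in("side","top","wrist"):
    p=manip.camera_params(n); print(n,{k:np.round(v,3).tolist() if not isinstance(v,str) else v for k,v in p.items()})
    im=manip.read_camera(n); cv2.imwrite(f"pics/{n}0.png",im[:,:,::-1])
E
```

```text
pics
{'time_s': 0.0, 'joints': [76.07, 20.26, 93.63, -0.0, 66.19, -0.14], 'qvel': [-0.08, -0.05, 0.0, -0.01, 0.07, 0.02], 'tau': [-0.0, -59.38, -33.42, 0.07, 0.02, -0.0], 'position': [148.99, 606.74, 403.99], 'eef_rot': [-90.0, 0.08, 76.2], 'ft_force': [-0.23, -0.03, -0.46], 'wrist_torque': [-0.03, -0.03, -0.03], 'width': 91.93}
side {'fovy': 42.577, 'cx': 326.105, 'cy': 192.525, 'cam_to_world': [[-0.962, 0.219, -0.161, 278.242], [-0.272, -0.794, 0.544, 736.263], [-0.009, 0.567, 0.824, 1136.685], [0.0, 0.0, 0.0, 1.0]]}
top {'fovy': 51.86, 'cx': 318.527, 'cy': 195.238, 'cam_to_world': [[-0.02, 0.987, -0.159, 298.446], [-1.0, -0.023, -0.017, 89.665], [-0.021, 0.159, 0.987, 1035.235], [0.0, 0.0, 0.0, 1.0]]}
wrist {'fovy': 65.144, 'cx': 318.676, 'cy': 204.723, 'cam_to_world': [[0.239, -0.927, -0.289, 66.093], [0.971, 0.227, 0.072, 627.136], [-0.001, -0.298, 0.955, 382.202], [0.0, 0.0, 0.0, 1.0]]}
```

View images.

View pics/side0.png

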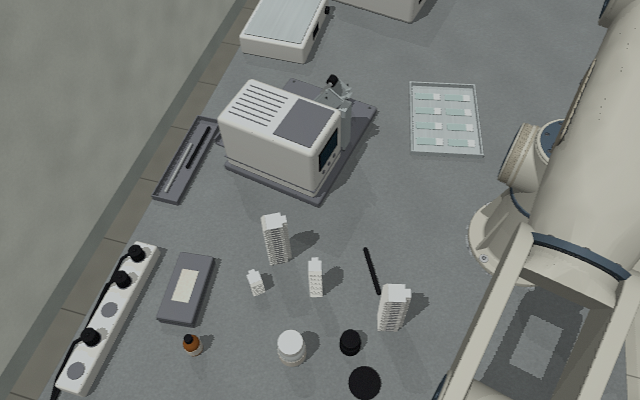

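View pics/top0.png

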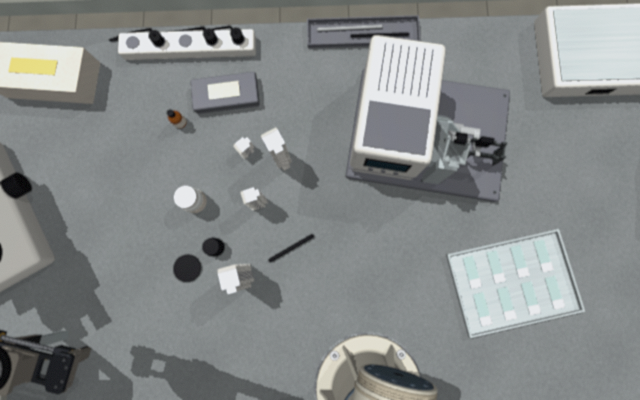

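```bash
python3 - <<'E'
import cv2, numpy as np
s=cv2.imread("pics/side0.png"); t=cv2.imread("pics/top0.png")
a=cv2.resize(s[195:345,230:430],(800,600),interpolation=cv2.INTER_CUBIC)
b=cv2.resize(t[115:305,215:295],None,fx=3.15,fy=3.15,interpolation=cv2.INTER_CUBIC)
c=cv2.resize(s[60:210,210:390],None,fx=3,fy=3,interpolation=cv2.INTER_CUBIC)
d=cv2.resize(t[100:190,400:515],None,fx=6.5,fy=6.5,interpolation=cv2.INTER_CUBIC)
cv2.imwrite("pics/a.png",a)
m=np.zeros((600,800,3),np.uint8); m[:598,:252]=b[:600]; c=c[:450,:540]; m[:c.shape[0],255:255+c.shape[1]]=c; cv2.imwrite("pics/b.png",m)
cv2.imwrite("pics/d.png",d)
E
```

```text
(no output)
```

View pics/a.png

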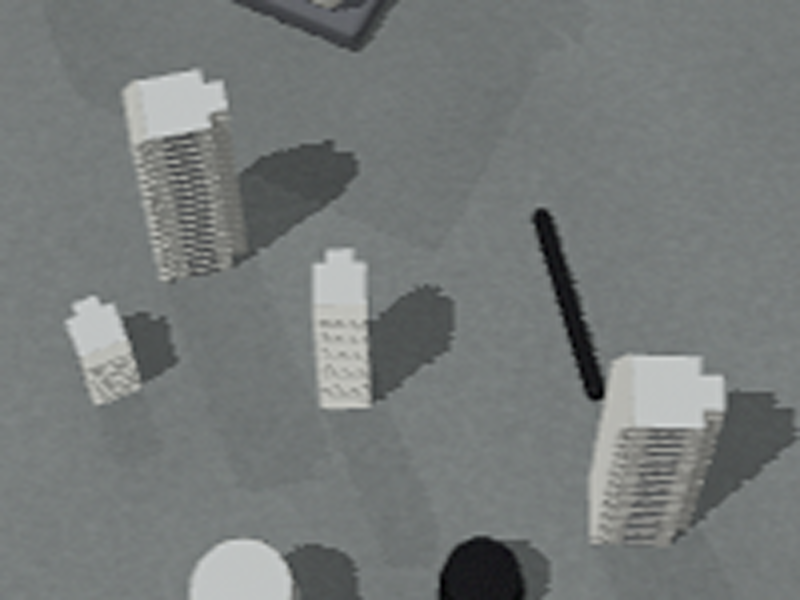

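View pics/d.png

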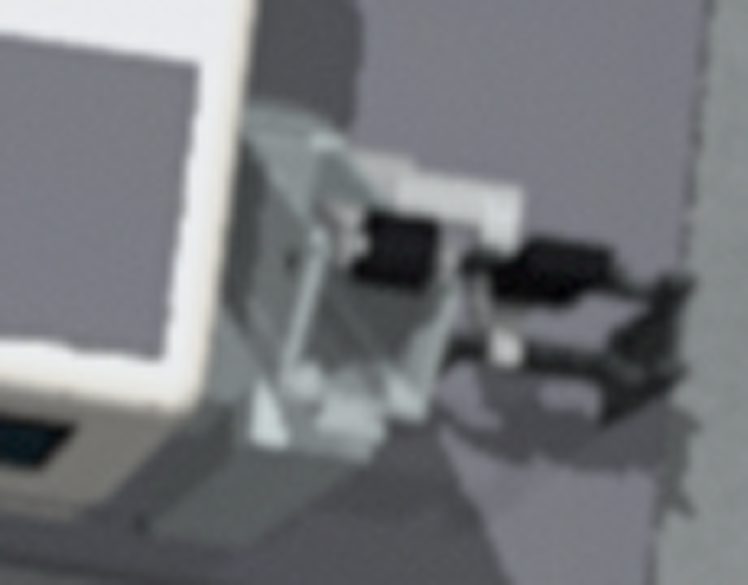

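View pics/b.png

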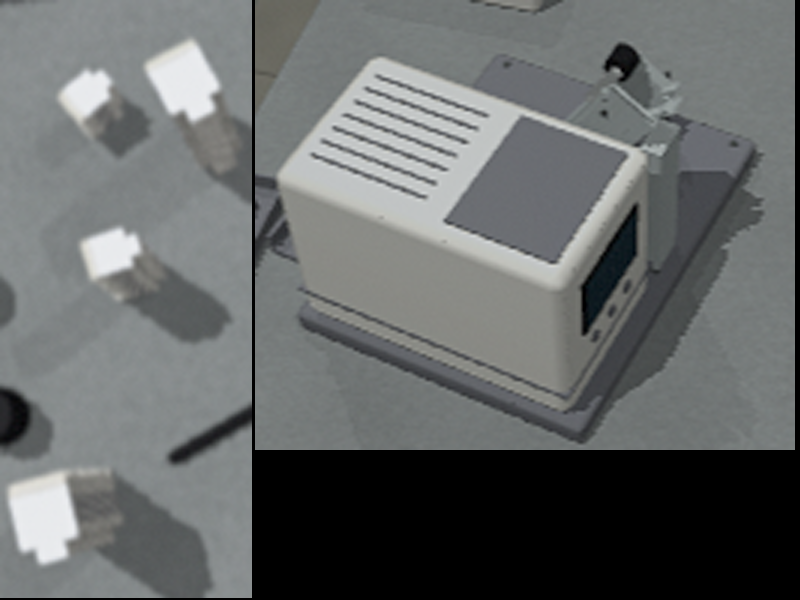

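```bash
cat > geo.py <<'E'
import numpy as np, cv2
from rig import manip
def ray(n,uv,P=None):
    P=P or manip.camera_params(n); T=np.array(P["cam_to_world"]); f=200/np.tan(np.radians(P["fovy"])/2)
    uv=np.atleast_2d(np.asarray(uv,float)); d=np.c_[(uv[:,0]-P["cx"])/f,-(uv[:,1]-P["cy"])/f,-np.ones(len(uv))]
    return T[:3,3],d@T[:3,:3].T
def onz(n,uv,z,P=None):
    o,d=ray(n,uv,P); return o+d*((z-o[2])/d[:,2])[:,None]
def tri(n1,a,n2,b,P1=None,P2=None):
    o1,d1=ray(n1,a,P1);o2,d2=ray(n2,b,P2);d1,d2=d1[0],d2[0]
    s=np.linalg.lstsq(np.c_[d1,-d2],o2-o1,rcond=None)[0]
    p,q=o1+s[0]*d1,o2+s[1]*d2; return (p+q)/2,np.linalg.norm(p-q)
def proj(n,X,P=None):
    P=P or manip.camera_params(n); T=np.array(P["cam_to_world"]); f=200/np.tan(np.radians(P["fovy"])/2)
    c=(np.atleast_2d(X)-T[:3,3])@T[:3,:3]; return np.c_[P["cx"]-f*c[:,0]/c[:,2],P["cy"]+f*c[:,1]/c[:,2]]
E
python3 - <<'E'
from geo import *
s=cv2.imread("pics/side0.png"); t=cv2.imread("pics/top0.png")
R={"A":((255,205,295,240),(255,120,292,155)),"B":((378,278,415,305),(212,258,250,298)),"C":((305,252,325,275),(237,180,268,215)),"D":((243,265,265,287),(230,133,258,162))}
for k,(a,b) in R.items():
    out=[]
    for im,(x0,y0,x1,y1) in((s,a),(t,b)):
        g=im[y0:y1,x0:x1].min(2); 
        th=cv2.threshold(g,0,255,cv2.THRESH_OTSU)[0]; hi=g[g>th]; th2=cv2.threshold(hi.reshape(-1,1),0,255,cv2.THRESH_OTSU)[0] if 0 else max(th,np.percentile(hi,75)-12)
        m=(g>th2).astype(np.uint8); c=max(cv2.findContours(m,0,cv2.CHAIN_APPROX_NONE)[0],key=cv2.contourArea)
        mm=np.zeros_like(m); cv2.drawContours(mm,[c],-1,1,-1); ys,xs=np.nonzero(mm)
        out.append((np.array([xs.mean()+x0,ys.mean()+y0]),c[:,0]+[x0,y0],len(xs)))
    p,e=tri("side",out[0][0],"top",out[1][0]); print(k,"top centre",p.round(1),"gap",round(e,1))
    for n,o in zip(("side","top"),out):
        q=onz(n,o[1],p[2])[:,:2].astype(np.float32); r=cv2.minAreaRect(q); 
        px=onz(n,np.array([[0,0],[1,0],[0,1]])+o[0],p[2])[:,:2]; ar=o[2]*abs(np.cross(px[1]-px[0],px[2]-px[0]))
        print("  ",n,np.round(r[1],1),"ang",round(r[2],1),"area",round(ar))
E
```

```text
A top centre [560.5 200.8 169.1] gap 1.4
   side [51.6 37. ] ang 27.7 area 1563
   top [46.5 36.3] ang 28.3 area 1446
B top centre [263.7 294.8 169.1] gap 2.3
   side [44.8 36.7] ang 15.6 area 1496
   top [45.3 36.8] ang 12.8 area 1444
C top centre [450.2 260.5 119.3] gap 3.7
   side [24.3 39. ] ang 16.2 area 958
   top [24.9 33.6] ang 17.5 area 751
D top centre [588.7 292.6  55.7] gap 2.0
   side [25.8 33.1] ang 37.2 area 740
   top [24.5 31.9] ang 38.8 area 729<stdin>:15: DeprecationWarning: Arrays of 2-dimensional vectors are deprecated. Use arrays of 3-dimensional vectors instead. (deprecated in NumPy 2.0)
```

```bash
python3 - <<'E'
from geo import *
def p(im,c,sc,off): return None
r_top=np.array([402,248])/6.5+[400,100]-.4; g_top=np.array([552,270])/6.5+[400,100]-.4
blk=np.array([366,62])/3+[210,60]-.3
for n,a in(("roller",r_top),("grip",g_top)): print(n,[np.round(v,1) for v in tri("side",blk,"top",a)], onz("top",a,150).round(0),onz("top",a,200).round(0))
e=onz("top",[[509,88],[498,199],[347,177]],8); print(e.round(0), np.degrees(np.arctan2(*(e[0]-e[1])[1::-1])),np.degrees(np.arctan2(*(e[2]-e[1])[1::-1])))
print(onz("side",blk,136).round(0),onz("side",blk,230).round(0))
P=manip.sense();print(P["joints"])
E
```

```text
roller [array([ 532.6, -180.8,  246.2]), np.float64(3.1)] [[ 563. -214.  150.]] [[ 548. -197.  200.]]
grip [array([ 549.6, -255.1,  172.9]), np.float64(4.3)] [[ 554. -264.  150.]] [[ 539. -244.  200.]]
[[ 737. -396.    8.]
 [ 444. -342.    8.]
 [ 510.   34.    8.]] -10.558958998833084 80.14924309496243
[[ 562. -294.  136.]] [[ 536. -197.  230.]]
[ 7.60657788e+01  2.02541358e+01  9.36169769e+01  1.43793566e-03
  6.61865404e+01 -1.37305401e-01]
```

>>> {"op": "drive_tool", "data": {"series": [{"dx":95,"dy":-200,"dz":76},{"dx":95,"dy":-200,"dz":76},{"dx":95,"dy":-200,"dz":76},{"dx":95,"dy":-200,"dz":76},{"dx":95,"dy":-200,"dz":76,"gripper":1}]}}

```text
$.series[0]: bad value
```

>>> {"op": "drive_tool", "data": {"series": [{"dx":100,"dy":-210,"dz":0},{"dx":100,"dy":-210,"dz":0},{"dx":100,"dy":-210,"dz":0},{"dx":100,"dy":-210,"dz":0},{"dx":100,"dy":-210,"dz":0}]}}

```text
$.series[0]: bad value
```

>>> {"op": "drive_tool", "data": {"series": [{"dx":100,"dy":-210,"dz":0},{"dx":100,"dy":-210,"dz":0},{"dx":100,"dy":-210,"dz":0},{"dx":100,"dy":-210,"dz":0},{"dx":100,"dy":-210,"dz":0}]}}

```text
$.series[0]: bad value
```

>>> {"op": "drive_tool", "data": {"series": [{"dx":86,"dy":-187,"dz":0,"spin":4},{"dx":86,"dy":-187,"dz":0,"spin":4},{"dx":86,"dy":-187,"dz":0,"spin":4},{"dx":86,"dy":-187,"dz":0,"spin":4},{"dx":86,"dy":-187,"dz":0,"spin":4}]}}

```text
$.series[0]: bad value
```

>>> {"op": "drive_tool", "data": {"series": [{"dx":20,"dy":-40,"dz":16,"spin":0,"gripper":1},{"dx":40,"dy":-80,"dz":32,"spin":0,"gripper":1},{"dx":60,"dy":-120,"dz":48,"spin":0,"gripper":1},{"dx":80,"dy":-160,"dz":64,"spin":0,"gripper":1},{"dx":100,"dy":-200,"dz":76,"spin":0,"gripper":1}]}}

```text
time_s: 0.65
position: [249.4, 405.2, 480.9]
eef_rot: [-90.0, 0.0, 76.2]
ft_force: [0.8, -0.1, -0.7]
width: 91.8
```

>>> {"op": "drive_tool", "data": {"series": [{"dx":95,"dy":-205,"dz":0,"spin":0,"gripper":1},{"dx":95,"dy":-205,"dz":0,"spin":0,"gripper":1},{"dx":95,"dy":-205,"dz":0,"spin":0,"gripper":1},{"dx":95,"dy":-205,"dz":0,"spin":0,"gripper":1},{"dx":95,"dy":-205,"dz":0,"spin":0,"gripper":1}]}}

```text
time_s: 1.15
position: [344.8, 197.4, 480.9]
eef_rot: [-90.1, 0.1, 76.2]
ft_force: [0.5, 0.9, 0.1]
width: 91.5
```

>>> {"op": "drive_tool", "data": {"series": [{"dx":95,"dy":-205,"dz":0,"spin":0,"gripper":1},{"dx":95,"dy":-205,"dz":0,"spin":0,"gripper":1},{"dx":95,"dy":-205,"dz":0,"spin":0,"gripper":1},{"dx":95,"dy":-205,"dz":0,"spin":0,"gripper":1},{"dx":95,"dy":-205,"dz":0,"spin":0,"gripper":1}]}}

```text
time_s: 1.65
position: [440.5, -10.5, 481.0]
eef_rot: [-90.1, 0.1, 76.0]
ft_force: [0.3, 0.5, -0.0]
width: 92.1
```

>>> {"op": "drive_tool", "data": {"series": [{"dx":90,"dy":-190,"dz":0,"spin":4,"gripper":1},{"dx":90,"dy":-190,"dz":0,"spin":4,"gripper":1},{"dx":90,"dy":-190,"dz":0,"spin":4,"gripper":1},{"dx":90,"dy":-190,"dz":0,"spin":4,"gripper":1},{"dx":90,"dy":-190,"dz":0,"spin":4,"gripper":1}]}}

```text
time_s: 2.15
position: [531.7, -204.3, 480.4]
eef_rot: [-90.1, 0.1, 79.9]
ft_force: [-0.3, -0.3, -0.3]
width: 92.2
```

```bash
python3 - <<'E'
from geo import *
import pickle
P=manip.camera_params("wrist"); im=manip.read_camera("wrist")[:,:,::-1]; cv2.imwrite("pics/w1.png",im); pickle.dump(P,open("pics/w1.pkl","wb"))
print(np.round(P["cam_to_world"],3).tolist()); s=manip.sense(); print(np.round(s["joints"],1))
for X in([513,-177,222],[532,-181,246],[558,-268,136]): print(proj("wrist",X,P).round(0))
cv2.imwrite("pics/w1b.png",cv2.resize(im,(800,500)))
E
```

```text
[[0.176, -0.939, -0.295, 447.722], [0.984, 0.167, 0.055, -189.318], [-0.003, -0.3, 0.954, 458.377], [0.0, 0.0, 0.0, 1.0]]
[-2.11e+01  1.16e+01  9.55e+01 -1.00e-01  7.28e+01 -1.01e+02]
[[350. 190.]]
[[351. 224.]]
[[267. 223.]]
```

View pics/w1b.png

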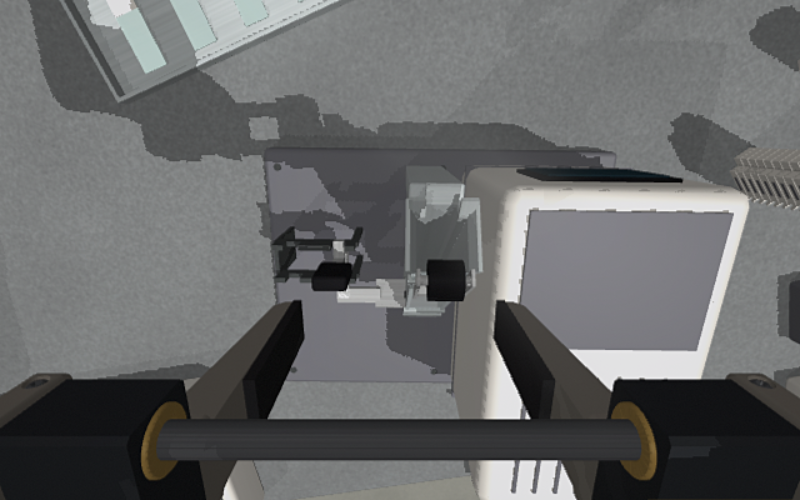

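```bash
cat >> geo.py <<'E'
def multi(L):
    A=np.zeros((3,3));b=np.zeros(3)
    for n,uv,P in L:
        o,d=ray(n,uv,P); d=d[0]/np.linalg.norm(d[0]); M=np.eye(3)-np.outer(d,d); A+=M;b+=M@o
    X=np.linalg.solve(A,b); return X,[np.round(proj(n,X,P)[0]-uv,1) for n,uv,P in L]
def blob(im,box,th=40):
    x0,y0,x1,y1=box; m=(im[y0:y1,x0:x1].max(2)<th).astype(np.uint8); m=cv2.morphologyEx(m,cv2.MORPH_OPEN,np.ones((3,3)))
    n,l,st,c=cv2.connectedComponentsWithStats(m); i=1+np.argmax(st[1:,4]); return st[i,:4]+[x0,y0,0,0], st[i,:2]+st[i,2:4]/2-.5+[x0,y0]
E
python3 - <<'E'
from geo import *; import pickle
P=pickle.load(open("pics/w1.pkl","rb")); w=cv2.imread("pics/w1.png"); t=cv2.imread("pics/top0.png"); s=cv2.imread("pics/side0.png")
rw=blob(w,(335,200,380,250)); gw=blob(w,(245,205,285,236)); rt=blob(t,(452,128,472,148)); gt=blob(t,(474,132,497,152)); bs=blob(s,(320,68,345,90),55)
print(rw,gw,rt,gt,bs)
print("roller",multi([("wrist",rw[1],P),("top",rt[1],None),("side",bs[1],None)]), tri("wrist",rw[1],"top",rt[1],P,None))
print("grip",multi([("wrist",gw[1],P),("top",gt[1],None)]))
e=onz("wrist",np.array([[265,150],[615,152],[275,381],[450,381]])*.8,8,P); print(np.degrees(np.arctan2((e[1]-e[0])[1],(e[1]-e[0])[0])),np.degrees(np.arctan2((e[3]-e[2])[1],(e[3]-e[2])[0])))
cr=lambda x0,y0,x1,y1,k:cv2.resize(w[y0:y1,x0:x1],None,fx=k,fy=k,interpolation=cv2.INTER_CUBIC)
cv2.imwrite("pics/w1c.png",cr(210,125,400,262,4.2))
E
```

```text
(array([341, 208,  31,  33]), array([356., 224.])) (array([245, 210,  40,  23]), array([264.5, 221. ])) (array([455, 133,  12,  11]), array([460.5, 138. ])) (array([475, 138,  18,   9]), array([483.5, 142. ])) (array([328,  75,  10,  10]), array([332.5,  79.5]))
roller (array([ 530.02221337, -177.47648406,  252.36305153]), [array([0.6, 0. ]), array([0.3, 0.9]), array([-0.7, -0.2])]) (array([ 532.15260185, -177.86727135,  248.92699978]), np.float64(1.605767860534517))
grip (array([ 561.2224867 , -274.23569748,  118.17071359]), [array([ 0. , -0.1]), array([ 0., -0.])])
79.57523918411718 79.99360945652985
```

View pics/w1c.png

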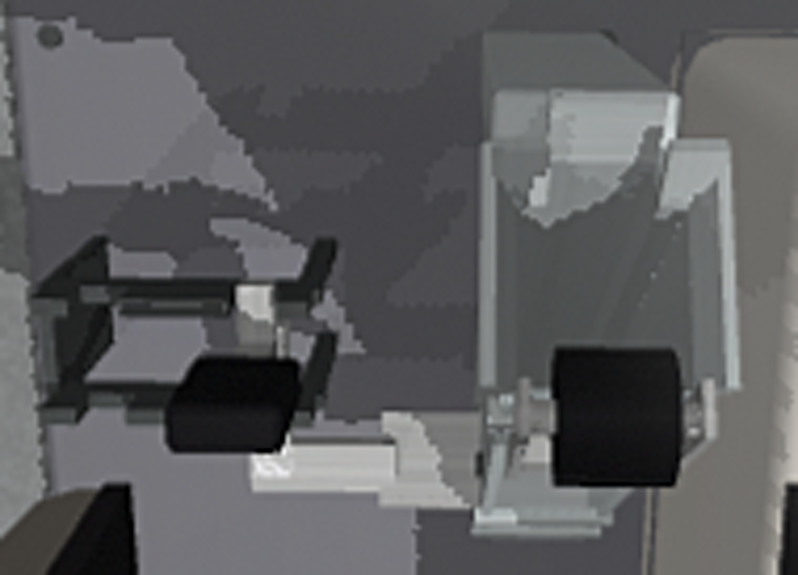

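>>> {"op": "drive_tool", "data": {"series": [{"dx":-40,"dy":232,"dz":0,"spin":-32,"gripper":1},{"dx":-40,"dy":232,"dz":0,"spin":-32,"gripper":1},{"dx":-40,"dy":232,"dz":0,"spin":-32,"gripper":1},{"dx":-40,"dy":232,"dz":0,"spin":-32,"gripper":1},{"dx":-40,"dy":232,"dz":0,"spin":-32,"gripper":1}]}}

```text
time_s: 2.7
position: [489.9, 30.6, 480.2]
eef_rot: [-90.0, 0.1, 47.6]
ft_force: [0.2, 0.2, -0.1]
width: 91.4
```

>>> {"op": "drive_tool", "data": {"series": [{"dx":-41,"dy":230,"dz":-80,"spin":-31,"gripper":1},{"dx":-41,"dy":230,"dz":-80,"spin":-31,"gripper":1},{"dx":-41,"dy":230,"dz":-80,"spin":-31,"gripper":1},{"dx":-41,"dy":230,"dz":-80,"spin":-31,"gripper":1},{"dx":-41,"dy":230,"dz":-80,"spin":-31,"gripper":1}]}}

```text
time_s: 3.2
position: [450.3, 244.9, 406.1]
eef_rot: [-90.0, 0.1, 16.4]
ft_force: [0.6, -0.3, -0.3]
width: 91.5
```

```bash
python3 - <<'E'
from geo import *; import pickle
P=manip.camera_params("wrist"); im=manip.read_camera("wrist")[:,:,::-1]; cv2.imwrite("pics/w2.png",im); pickle.dump(P,open("pics/w2.pkl","wb"))
s=manip.sense(); print(s["position"],s["eef_rot"]); print(proj("wrist",[450,260,126],P))
cv2.imwrite("pics/w2b.png",cv2.resize(im,(800,500)))
E
```

```text
[448.72520243 249.83187678 403.64895689] [-89.8624251    0.25946812  16.62717133]
[[324.56157184 193.23217263]]
```

View pics/w2b.png

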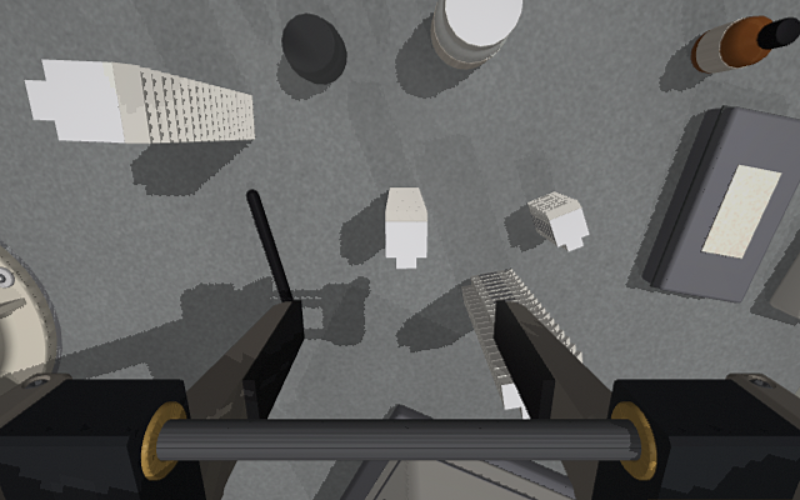

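```bash
python3 - <<'E'
from geo import *; import pickle
P=pickle.load(open("pics/w2.pkl","rb")); w=cv2.imread("pics/w2.png")
x0,y0=295,140; g=w[y0:222,x0:350].min(2); m=(g>200).astype(np.uint8)
n,l,st,c=cv2.connectedComponentsWithStats(m); i=1+np.argmax(st[1:,4]); m=(l==i)
ys,xs=np.nonzero(m); cs=cv2.findContours(m.astype(np.uint8),0,1)[0][0][:,0]+[x0,y0]
q=onz("wrist",cs,126,P)[:,:2]; r=cv2.minAreaRect(q.astype(np.float32)); print(st[i],r)
for u in(([406,220]),([406,268]),([385,240]),([427,240])): print(u,onz("wrist",np.array(u)*.8,126,P).round(1))
P1=pickle.load(open("pics/w1.pkl","rb")); print("gate grip",onz("wrist",[263.8,227.1],157,P1))
s=manip.sense();print(s["position"],s["eef_rot"])
E
```

```text
[  14   37   33   38 1039] ((450.9488525390625, 257.76776123046875), (27.20001792907715, 32.83966064453125), 15.867707252502441)
[406, 220] [[445.9 274.4 126. ]]
[406, 268] [[455.7 241.7 126. ]]
[385, 240] [[436.1 257.  126. ]]
[427, 240] [[463.6 265.2 126. ]]
gate grip [[ 554.76821004 -266.80725267  157.        ]]
[448.72520243 249.83187678 403.64895689] [-89.8624251    0.25946812  16.62717133]
```

>>> {"op": "drive_tool", "data": {"series": [{"dx":2,"dy":9,"dz":-30,"spin":0,"gripper":1},{"dx":2,"dy":9,"dz":-70,"spin":0,"gripper":0.7},{"dx":2,"dy":9,"dz":-110,"spin":0,"gripper":0.6},{"dx":2,"dy":9,"dz":-128,"spin":0,"gripper":0.5},{"dx":2,"dy":9,"dz":-128,"spin":0,"gripper":0.5}]}}

```text
time_s: 3.75
position: [448.4, 258.7, 273.3]
eef_rot: [-89.9, 0.6, 16.7]
ft_force: [0.4, -0.5, -0.3]
width: 61.7
```

>>> {"op": "drive_tool", "data": {"series": [{"dx":0,"dy":0,"dz":0,"spin":0,"gripper":0},{"dx":0,"dy":0,"dz":0,"spin":0,"gripper":0},{"dx":0,"dy":0,"dz":0,"spin":0,"gripper":0},{"dx":0,"dy":0,"dz":0,"spin":0,"gripper":0},{"dx":0,"dy":0,"dz":0,"spin":0,"gripper":0}]}}

```text
time_s: 4.25
position: [449.0, 258.9, 274.3]
eef_rot: [-89.9, 0.4, 16.7]
ft_force: [0.6, -0.0, 7.0]
width: 28.2
```

>>> {"op": "drive_tool", "data": {"series": [{"dx":0,"dy":0,"dz":20,"spin":0,"gripper":0},{"dx":10,"dy":-30,"dz":40,"spin":-8,"gripper":0},{"dx":20,"dy":-70,"dz":40,"spin":-16,"gripper":0},{"dx":30,"dy":-110,"dz":40,"spin":-24,"gripper":0},{"dx":40,"dy":-140,"dz":40,"spin":-32,"gripper":0}]}}

```text
time_s: 4.75
position: [488.8, 116.9, 314.6]
eef_rot: [-89.9, 0.5, -15.7]
ft_force: [0.6, 0.9, -1.9]
width: 28.4
```

>>> {"op": "drive_tool", "data": {"series": [{"dx":10,"dy":-35,"dz":0,"spin":-8,"gripper":0},{"dx":10,"dy":-35,"dz":0,"spin":-16,"gripper":0},{"dx":10,"dy":-35,"dz":0,"spin":-25,"gripper":0},{"dx":10,"dy":-35,"dz":0,"spin":-33,"gripper":0},{"dx":10,"dy":-35,"dz":0,"spin":-41,"gripper":0}]}}

```text
time_s: 5.25
position: [498.7, 81.6, 314.6]
eef_rot: [-89.9, 0.5, -57.0]
ft_force: [0.4, -0.8, -0.8]
width: 28.4
```

>>> {"op": "drive_tool", "data": {"series": [{"dx":0,"dy":0,"dz":0,"spin":-8,"gripper":0},{"dx":0,"dy":0,"dz":0,"spin":-16,"gripper":0},{"dx":0,"dy":0,"dz":0,"spin":-25,"gripper":0},{"dx":0,"dy":0,"dz":0,"spin":-33,"gripper":0},{"dx":0,"dy":0,"dz":0,"spin":-42,"gripper":0}]}}

```text
time_s: 5.75
position: [498.5, 81.5, 314.5]
eef_rot: [-90.0, 0.5, -99.0]
ft_force: [-0.2, -0.5, -1.1]
width: 28.4
```

>>> {"op": "drive_tool", "data": {"series": [{"dx":0,"dy":0,"dz":-20,"spin":-1.2,"gripper":0},{"dx":0,"dy":0,"dz":-35,"spin":-1.2,"gripper":0},{"dx":0,"dy":0,"dz":-39,"spin":-1.2,"gripper":0},{"dx":0,"dy":0,"dz":-41,"spin":-1.2,"gripper":0},{"dx":0,"dy":0,"dz":-41,"spin":-1.2,"gripper":0}]}}

```text
time_s: 6.25
position: [498.4, 81.4, 274.3]
eef_rot: [-90.0, 0.4, -100.2]
ft_force: [-2.7, -1.1, 6.1]
width: 28.6
```

>>> {"op": "drive_tool", "data": {"series": [{"dx":-3.5,"dy":0.6,"dz":-1.5,"spin":0,"gripper":0},{"dx":-7,"dy":1.2,"dz":-1,"spin":0,"gripper":0},{"dx":-10.5,"dy":1.9,"dz":-0.8,"spin":0,"gripper":0},{"dx":-14,"dy":2.5,"dz":-0.5,"spin":0,"gripper":0},{"dx":-18,"dy":3.2,"dz":-0.5,"spin":0,"gripper":0}]}}

```text
time_s: 6.75
position: [480.6, 84.7, 274.3]
eef_rot: [-89.9, 0.5, -100.2]
ft_force: [3.1, -1.0, 2.6]
width: 28.3
```

>>> {"op": "drive_tool", "data": {"series": [{"dx":-6,"dy":1,"dz":-0.5,"spin":0,"gripper":0},{"dx":-12,"dy":2.1,"dz":-1,"spin":0,"gripper":0},{"dx":-18,"dy":3.2,"dz":-2,"spin":0,"gripper":0},{"dx":-22,"dy":4,"dz":-3,"spin":0,"gripper":0},{"dx":-22,"dy":4,"dz":-3,"spin":0,"gripper":0}]}}

```text
time_s: 7.25
position: [460.2, 88.7, 273.8]
eef_rot: [-89.5, 0.5, -100.1]
ft_force: [3.9, -5.6, 25.4]
width: 28.3
```

```bash
python3 - <<'E'
from geo import *
o=[]
for n in("side","top","wrist"):
    P=manip.camera_params(n); im=manip.read_camera(n)[:,:,::-1].copy(); cv2.imwrite(f"pics/{n}3.png",im)
    u=proj(n,[455,90,60],P)[0].astype(int); print(n,u)
    if n!="wrist":
        x,y=max(u[0]-40,0),max(u[1]-30,0); o.append(cv2.resize(im[y:y+60,x:x+80],(400,300),interpolation=cv2.INTER_CUBIC)); print(x,y)
    else: o.append(cv2.resize(im,(480,300)))
k=np.zeros((600,800,3),np.uint8); k[:300,:400]=o[0];k[:300,400:]=o[1];k[300:,:480]=o[2]; cv2.imwrite("pics/t3.png",k)
E
```

```text
side [332 216]
292 186
top [325 195]
285 165
wrist [320 249]
```

View pics/t3.png

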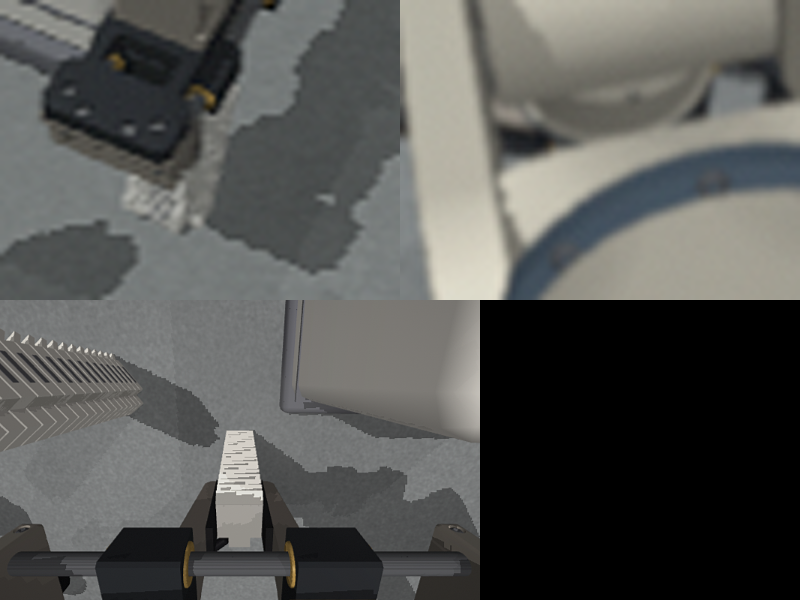

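```bash
cat >> geo.py <<'E'
def inplane(uv,P,s):
    # mid-plane of the grip: through the grasp point, spanned by horizontal tool z dir (h) and up; returns (h,z) rel. grasp point
    yaw=np.radians(s["eef_rot"][2]); j=np.array([np.cos(yaw),np.sin(yaw),0]); h=np.array([-np.sin(yaw),np.cos(yaw),0])
    g=np.array(s["position"])-[0,0,171]; o,d=ray("wrist",uv,P); X=o+d*(((g-o)@j)/(d@j))[:,None] if 0 else None
    return g,h,j,o,d
def edge(uv,P,s,L=28.5):
    # depth from known width is weak, so return rays in the (h,z) plane: origin and direction
    g,h,j,o,d=inplane(uv,P,s); return np.array([(o-g)@h,(o-g)[2]]),np.c_[d@h,d[:,2]]
E
python3 - <<'E'
from geo import *
from scipy.optimize import least_squares
w=cv2.imread("pics/wrist3.png"); P=manip.camera_params("wrist"); s=manip.sense()
print(np.round(s["position"],1),np.round(s["eef_rot"],1),np.round(s["ft_force"],1))
c=w[150:350,313:326].min(2).mean(1); print([ (150+i,int(v)) for i,v in enumerate(c)][15:40]); print([(150+i,int(v)) for i,v in enumerate(c)][100:200:3])
cv2.imwrite("pics/w3c.png",cv2.resize(w[150:350,240:400],None,fx=3,fy=3))
E
```

```text
[460.3  88.6 273.7] [ -89.6    0.5 -100.1] [ 2.8 -6.2 26.8]
[(165, 118), (166, 118), (167, 118), (168, 119), (169, 120), (170, 121), (171, 123), (172, 121), (173, 110), (174, 194), (175, 207), (176, 163), (177, 194), (178, 192), (179, 177), (180, 195), (181, 200), (182, 198), (183, 199), (184, 200), (185, 183), (186, 197), (187, 206), (188, 148), (189, 171)]
[(250, 215), (253, 145), (256, 203), (259, 192), (262, 142), (265, 142), (268, 142), (271, 143), (274, 152), (277, 151), (280, 151), (283, 151), (286, 151), (289, 151), (292, 151), (295, 151), (298, 146), (301, 138), (304, 138), (307, 138), (310, 138), (313, 138), (316, 138), (319, 138), (322, 137), (325, 137), (328, 139), (331, 121), (334, 132), (337, 34), (340, 46), (343, 59), (346, 58), (349, 72)]
```

View pics/w3c.png

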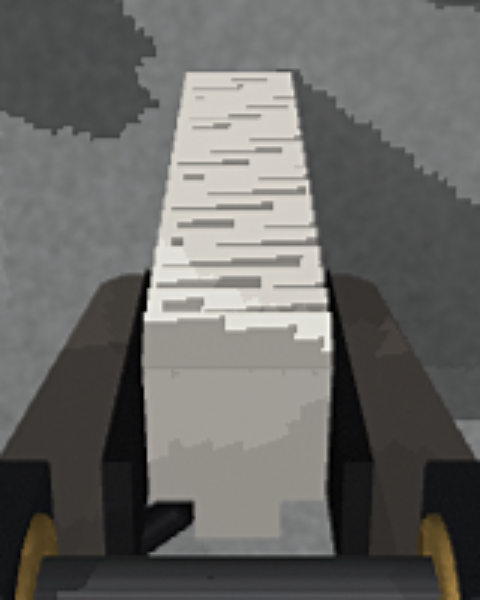

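```bash
cat > fit.py <<'E'
from geo import *
from scipy.optimize import least_squares
def fit(P,s,rows,pts,x0=(25,-2,103)):
    "rows: image rows of stick points pts (x,z); returns tilt deg, grasp point in stick x,z"
    yaw=np.radians(s["eef_rot"][2]); h=np.array([-np.sin(yaw),np.cos(yaw),0]); g=np.array(s["position"])-[0,0,171]
    def world(p):
        t=np.radians(p[0]); c,n=np.cos(t),np.sin(t); q=np.array(pts,float)-[p[1],p[2]]
        return g+np.outer(q[:,0]*c-q[:,1]*n,h)+np.outer(q[:,0]*n+q[:,1]*c,[0,0,1])
    r=least_squares(lambda p:proj("wrist",world(p),P)[:,1]-rows,x0); return r.x,r.fun,world(r.x)
E
python3 - <<'E'
from fit import *
P=manip.camera_params("wrist"); s=manip.sense()
for pts,rows in(([(20,1),(-12,126),(-20,126),(20,122)],[174,316.7,329,255]),([(20,1),(-12,126),(-20,126)],[174,316.7,329])):
    a,b,w=fit(P,s,rows,pts); print(a.round(1),b.round(1),w.round(0).tolist())
E
```

```text
[  6.2  -3.6 103.5] [-0.  -0.2  0.2  0. ] [[494.0, 83.0, 3.0], [450.0, 91.0, 124.0], [442.0, 92.0, 123.0], [481.0, 85.0, 124.0]]
[  6.9  -1.8 105.6] [0. 0. 0.] [[494.0, 83.0, 2.0], [448.0, 91.0, 122.0], [440.0, 92.0, 121.0]]
```

>>> {"op": "drive_tool", "data": {"series": [{"dx":-5,"dy":0.9,"dz":-2,"spin":0,"gripper":0},{"dx":-10,"dy":1.8,"dz":-2,"spin":0,"gripper":0},{"dx":-15,"dy":2.7,"dz":-2.5,"spin":0,"gripper":0},{"dx":-20,"dy":3.6,"dz":-3,"spin":0,"gripper":0},{"dx":-25,"dy":4.5,"dz":-3.5,"spin":0,"gripper":0}]}}

```text
time_s: 7.9
position: [435.6, 93.0, 271.1]
eef_rot: [-89.4, 0.5, -100.1]
ft_force: [3.4, -3.6, 6.8]
width: 28.1
```

```bash
cat >> fit.py <<'E'
def look(name):
    s=manip.sense(); P=manip.camera_params("wrist"); w=manip.read_camera("wrist")[:,:,::-1].copy(); cv2.imwrite(f"pics/{name}.png",w)
    g=w[:,313:326].min(2).mean(1); b=next((i for i in range(100,300) if g[i]>165 and g[i+1]>165),None)
    print("bottom row",b, "profile",[(i,int(g[i])) for i in range(240,345,3)]); return s,P,w
def tilt(P,s,rows): # rows: bottom front edge, body back at top, rib end at top
    a,b,w=fit(P,s,rows,[(20,1),(-12,126),(-20,126)]); print("tilt,xg,zg",a.round(1),"res",b.round(1),"bottom",w[0].round(0),"top rib",w[2].round(0))
E
python3 - <<'E'
from fit import *
s,P,w=look("w4"); print(np.round(s["ft_force"],1))
print("right strip",[(i,int(w[i,300:305].min(1).mean())) for i in range(300,340,2)])
E
```

```text
bottom row 148 profile [(240, 153), (243, 223), (246, 223), (249, 161), (252, 227), (255, 204), (258, 195), (261, 132), (264, 154), (267, 154), (270, 154), (273, 154), (276, 154), (279, 154), (282, 146), (285, 147), (288, 146), (291, 146), (294, 146), (297, 144), (300, 136), (303, 136), (306, 136), (309, 136), (312, 136), (315, 136), (318, 136), (321, 136), (324, 136), (327, 124), (330, 124), (333, 123), (336, 22), (339, 44), (342, 50)]
[ 3.4 -3.6  6.8]
right strip [(300, 136), (302, 136), (304, 136), (306, 137), (308, 136), (310, 136), (312, 136), (314, 137), (316, 134), (318, 116), (320, 119), (322, 114), (324, 114), (326, 115), (328, 113), (330, 119), (332, 116), (334, 128), (336, 22), (338, 41)]
```

```bash
python3 - <<'E'
from fit import *
P=manip.camera_params("wrist"); s=manip.sense(); tilt(P,s,[148,317,326]); 
for q in([(20,1),(-12,126),(-20,126),(20,122)],): print(fit(P,s,[148,317,326,258],q)[:2])
E
```

```text
tilt,xg,zg [ 19.8  -2.  106.9] res [ 0.  0. -0.] bottom [491.  83.   8.] top rib [412.  97. 112.]
(array([ 15.54655587, -12.19688841,  99.26135611]), array([-0.02915537, -1.05889545,  0.88647441,  0.19548863]))
```

>>> {"op": "drive_tool", "data": {"series": [{"dx":-3,"dy":0.5,"dz":-2,"spin":0,"gripper":0},{"dx":-8,"dy":1.4,"dz":-3,"spin":0,"gripper":0},{"dx":-13,"dy":2.3,"dz":-4,"spin":0,"gripper":0},{"dx":-18,"dy":3.2,"dz":-5.5,"spin":0,"gripper":0},{"dx":-22,"dy":4,"dz":-7,"spin":0,"gripper":0}]}}

```text
time_s: 8.45
position: [412.6, 97.1, 264.2]
eef_rot: [-89.4, 0.5, -100.1]
ft_force: [2.2, -2.3, 5.6]
width: 28.4
```

```bash
cat >> fit.py <<'E'
def tilt1(P,s,b,lo=0,xg=-2):
    gz=s["position"][2]-171
    yaw=np.radians(s["eef_rot"][2]); h=np.array([-np.sin(yaw),np.cos(yaw),0]); g=np.array(s["position"])-[0,0,171]
    def f(t):
        c,n=np.cos(t),np.sin(t); zg=(gz-lo-(20+xg)*n)/c; q=np.array([20-xg,1-zg]); return proj("wrist",g+(q[0]*c-q[1]*n)*h+np.array([0,0,q[0]*n+q[1]*c]),P)[0,1]-b, zg
    from scipy.optimize import brentq
    t=brentq(lambda t:f(t)[0],0,.9); return np.degrees(t).round(1),f(t)[1].round(1)
E
python3 - <<'E'
from fit import *
s,P,w=look("w5"); print(np.round(s["ft_force"],1))
print("strip",[(i,int(w[i,300:305].min(1).mean())) for i in range(300,340,2)])
b=int(input()) if 0 else None
for b in(110,120,130,140): print(b,tilt1(P,s,b))
E
```

```text
bottom row 121 profile [(240, 220), (243, 130), (246, 224), (249, 219), (252, 218), (255, 230), (258, 191), (261, 149), (264, 150), (267, 151), (270, 85), (273, 150), (276, 149), (279, 149), (282, 149), (285, 149), (288, 149), (291, 135), (294, 135), (297, 134), (300, 128), (303, 128), (306, 128), (309, 128), (312, 128), (315, 128), (318, 128), (321, 127), (324, 118), (327, 121), (330, 117), (333, 123), (336, 20), (339, 42), (342, 50)]
[ 2.2 -2.3  5.6]
strip [(300, 128), (302, 128), (304, 128), (306, 128), (308, 128), (310, 128), (312, 128), (314, 130), (316, 109), (318, 112), (320, 114), (322, 112), (324, 111), (326, 109), (328, 113), (330, 111), (332, 109), (334, 119), (336, 21), (338, 39)]
110 (np.float64(40.1), np.float64(106.6))
120 (np.float64(36.6), np.float64(102.7))
130 (np.float64(32.8), np.float64(99.2))
140 (np.float64(28.4), np.float64(96.2))
```

```bash
python3 - <<'E'
from fit import *
s=manip.sense(); P=manip.camera_params("wrist"); tilt(P,s,[121,315.5,323.5]); print(tilt1(P,s,121,xg=-5))
import copy
T0=np.array(P["cam_to_world"])
for z,b,r in((271.1,148,(317,326)),(273.7,174,(316.7,329))):
    s2=dict(s); p=np.array(s["position"]); dz=z-p[2]; p[2]=z; s2["position"]=p; P2=dict(P); T=T0.copy(); T[2,3]+=dz; P2["cam_to_world"]=T; print(tilt1(P2,s2,b))
# direct: sides of the stick's top in world
w=cv2.imread("pics/w5.png"); 
cv2.imwrite("pics/w5c.png",cv2.resize(w[90:345,230:410],None,fx=2.3,fy=2.3))
E
```

```text
tilt,xg,zg [ 26.5 -16.9 100.3] res [-0.  0.  0.] bottom [488.  84.  21.] top rib [398. 100. 115.]
(np.float64(34.2), np.float64(102.1))
(np.float64(21.9), np.float64(100.7))
(np.float64(8.0), np.float64(101.2))
```

>>> {"op": "drive_tool", "data": {"series": [{"dx":0,"dy":0,"dz":40,"spin":0,"gripper":0},{"dx":0,"dy":0,"dz":90,"spin":0,"gripper":0},{"dx":0,"dy":0,"dz":135,"spin":0,"gripper":0},{"dx":0,"dy":0,"dz":180,"spin":0,"gripper":0},{"dx":0,"dy":-20,"dz":220,"spin":0,"gripper":0}]}}

```text
time_s: 9.0
position: [410.7, 77.9, 485.2]
eef_rot: [-89.6, 0.5, -100.0]
ft_force: [0.5, 0.1, -1.6]
width: 27.9
```

>>> {"op": "drive_tool", "data": {"series": [{"dx":3,"dy":-40,"dz":30,"spin":0,"gripper":0},{"dx":6,"dy":-85,"dz":30,"spin":0,"gripper":0},{"dx":9,"dy":-130,"dz":30,"spin":0,"gripper":0},{"dx":12,"dy":-175,"dz":30,"spin":0,"gripper":0},{"dx":15,"dy":-215,"dz":30,"spin":0,"gripper":0}]}}

```text
time_s: 9.5
position: [424.3, -138.6, 514.2]
eef_rot: [-89.7, 0.6, -100.0]
ft_force: [1.3, 0.6, -2.2]
width: 28.5
```

>>> {"op": "drive_tool", "data": {"series": [{"dx":2,"dy":-16,"dz":0,"spin":0,"gripper":0},{"dx":2,"dy":-21,"dz":0,"spin":0,"gripper":0},{"dx":2,"dy":-21,"dz":0,"spin":0,"gripper":0},{"dx":2,"dy":-21,"dz":0,"spin":0,"gripper":0},{"dx":2,"dy":-21,"dz":0,"spin":0,"gripper":0}]}}

```text
time_s: 10.0
position: [426.2, -158.5, 514.1]
eef_rot: [-89.8, 0.6, -100.0]
ft_force: [0.8, 0.3, -2.2]
width: 28.2
```

```bash
python3 - <<'E'
from fit import *
s,P,w=look("w6"); print(np.round(s["position"],1),np.round(s["eef_rot"],1),np.round(s["joints"],1))
print("pred roller",proj("wrist",[531,-177.7,250],P),proj("wrist",[512,-174.4,226],P))
a=manip.read_camera("side")[:,:,::-1].copy(); cv2.imwrite("pics/side6.png",a)
u=proj("side",[480,-170,270])[0].astype(int); print(u)
k=np.zeros((600,800,3),np.uint8); k[:400,:640]=w; x,y=max(u[0]-50,0),max(u[1]-38,0); v=cv2.resize(a[y:y+75,x:x+125],None,fx=2.6,fy=2.6); k[600-v.shape[0]:,800-v.shape[1]:]=v; print(x,y); cv2.imwrite("pics/t6.png",k)
E
```

```text
bottom row 121 profile [(240, 199), (243, 134), (246, 203), (249, 198), (252, 198), (255, 207), (258, 199), (261, 134), (264, 135), (267, 135), (270, 79), (273, 135), (276, 134), (279, 134), (282, 134), (285, 134), (288, 134), (291, 123), (294, 122), (297, 119), (300, 115), (303, 115), (306, 115), (309, 115), (312, 115), (315, 115), (318, 115), (321, 114), (324, 107), (327, 107), (330, 109), (333, 109), (336, 17), (339, 37), (342, 45)]
[ 426.2 -158.5  514.1] [ -89.8    0.6 -100. ] [-20.8  -1.  105.3   0.7  75.6  79. ]
pred roller [[323.73583363  76.02796702]] [[323.52116551 104.52248373]]
[350  79]
300 41
```

View pics/t6.png

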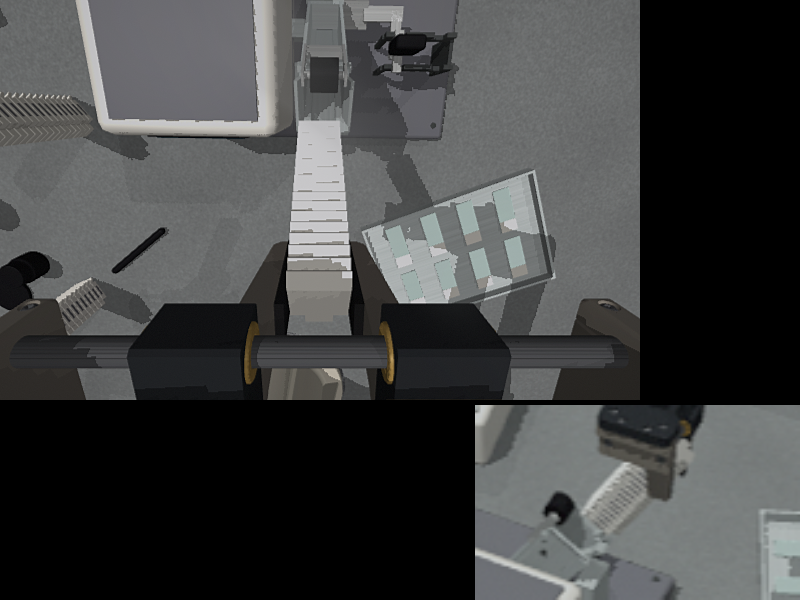

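```bash
cat >> fit.py <<'E'
def face(w,P,r0,r1,th=150):
    T=np.array(P["cam_to_world"]); f=200/np.tan(np.radians(P["fovy"])/2); L=[]
    for r in range(r0,r1):
        x=np.nonzero(w[r,285:365].min(1)>th)[0]
        if len(x)>20: L.append((r,285+x[0]-.5,285+x[-1]+.5))
    L=np.array(L); W=L[:,2]-L[:,1]; p=np.polyfit(L[:,0],W,1); k=abs(np.polyval(p,L[:,0])-W)<1.5; L=L[k]
    pl=np.polyfit(L[:,0],L[:,1],1); pr=np.polyfit(L[:,0],L[:,2],1); rows=np.array([r0,r1-1.]); W=np.polyval(pr,rows)-np.polyval(pl,rows); u=(np.polyval(pr,rows)+np.polyval(pl,rows))/2
    Z=f*28.5/W; c=np.c_[(u-P["cx"])/f*Z,-(rows-P["cy"])/f*Z,-Z]; return c@T[:3,:3].T+T[:3,3],W,k.mean()
T0=np.array([512,-174.4,226]); a=np.radians(-10.2); u=np.array([np.cos(a),np.sin(a),0]); v=np.array([-np.sin(a),np.cos(a),0]); b=np.radians(32); k=np.array([0,0,1])
XC=np.cos(b)*u+np.sin(b)*k; ZC=-np.sin(b)*u+np.cos(b)*k
def thr(X): X=np.asarray(X)-T0; return np.array([X@XC,X@v,X@ZC])
E
python3 - <<'E'
from fit import *
from scipy.spatial.transform import Rotation as Ro
s=manip.sense(); P=manip.camera_params("wrist"); w=cv2.imread("pics/w6.png")
R=Ro.from_euler("xyz",s["eef_rot"],degrees=True).as_matrix(); g=np.array(s["position"])+171*R[:,1]; print("grasp",g.round(1),"jaw",R[:,0].round(3),"v",v.round(3),"thr",thr(g).round(1))
X,W,q=face(w,P,121,235); print(X.round(1).tolist(),W,q); d=X[1]-X[0]; print("len",np.linalg.norm(d),"tilt",np.degrees(np.arctan2(-d@u,d[2])),"lat",np.degrees(np.arctan2(d@v,d[2]))); print("bottom front thr",thr(X[0]).round(1))
for xx in (20,): print(tilt1(P,s,121,lo=g[2]-(264.2-171)))
E
```

```text
grasp [ 427.4 -157.   343.3] jaw [-0.173 -0.985 -0.01 ] v [0.177 0.984 0.   ] thr [-11.    2.1 145.2]
[[501.7, -169.3, 267.9], [452.7, -161.5, 352.5]] [41.0253148  58.99039802] 0.9107142857142857
len 98.05637989512589 tilt 30.380887791664655 lat -0.6718464098601546
bottom front thr [12.8  3.2 41.4]
(np.float64(35.5), np.float64(101.6))
```

>>> {"op": "drive_tool", "data": {"series": [{"dx":2.5,"dy":-2,"dz":1.6,"spin":-0.2,"gripper":0},{"dx":4.6,"dy":-3.4,"dz":3.2,"spin":-0.2,"gripper":0},{"dx":9,"dy":-4.2,"dz":-4,"spin":-0.2,"gripper":0},{"dx":13.5,"dy":-5,"dz":-11,"spin":-0.2,"gripper":0},{"dx":17.6,"dy":-5.8,"dz":-18,"spin":-0.2,"gripper":0}]}}

```text
time_s: 10.6
position: [444.3, -164.5, 495.3]
eef_rot: [-89.8, 0.6, -100.2]
ft_force: [0.6, 1.5, -2.0]
width: 28.3
```

>>> {"op": "drive_tool", "data": {"series": [{"dx":1.5,"dy":-0.3,"dz":-2.5,"spin":0,"gripper":0},{"dx":3,"dy":-0.6,"dz":-5,"spin":0,"gripper":0},{"dx":4.5,"dy":-0.8,"dz":-7.5,"spin":0,"gripper":0},{"dx":6.2,"dy":-1.1,"dz":-10,"spin":0,"gripper":0},{"dx":7.8,"dy":-1.4,"dz":-12.7,"spin":0,"gripper":0}]}}

```text
time_s: 11.1
position: [452.0, -165.9, 482.3]
eef_rot: [-89.8, 0.6, -100.2]
ft_force: [-5.1, 1.5, -1.8]
width: 28.4
```

```bash
python3 - <<'E'
from fit import *
from scipy.spatial.transform import Rotation as Ro
s,P,w=look("w7"); 
R=Ro.from_euler("xyz",s["eef_rot"],degrees=True).as_matrix(); g=np.array(s["position"])+171*R[:,1]; print("thr",thr(g).round(1),np.round(s["ft_force"],1),np.round(s["wrist_torque"],2),np.round(s["eef_rot"],1))
cols=[int(w[124:128,c].min(1).mean()) for c in range(285,365)]; x=[285+i for i,c in enumerate(cols) if c>150]; print(x[0],x[-1])
E
```

```text
bottom row 132 profile [(240, 203), (243, 145), (246, 207), (249, 202), (252, 204), (255, 194), (258, 203), (261, 136), (264, 138), (267, 138), (270, 82), (273, 138), (276, 137), (279, 137), (282, 137), (285, 137), (288, 137), (291, 123), (294, 125), (297, 120), (300, 118), (303, 118), (306, 118), (309, 118), (312, 118), (315, 118), (318, 118), (321, 118), (324, 113), (327, 112), (330, 111), (333, 115), (336, 17), (339, 38), (342, 46)]
thr [ -5.6  -0.4 104.2] [-5.1  1.5 -1.8] [0.22 1.24 0.02] [ -89.8    0.6 -100.2]
299 302
```

>>> {"op": "drive_tool", "data": {"series": [{"dx":2.6,"dy":-0.5,"dz":-4,"spin":0,"gripper":0},{"dx":5.4,"dy":-1,"dz":-8,"spin":0,"gripper":0},{"dx":8.2,"dy":-1.5,"dz":-12,"spin":0,"gripper":0},{"dx":11,"dy":-2,"dz":-16,"spin":0,"gripper":0},{"dx":13.8,"dy":-2.6,"dz":-20,"spin":0,"gripper":0}]}}

```text
time_s: 11.65
position: [466.1, -168.5, 461.5]
eef_rot: [-89.8, 0.6, -100.2]
ft_force: [-4.6, 1.4, -1.9]
width: 28.3
```

>>> {"op": "drive_tool", "data": {"series": [{"dx":2.5,"dy":-0.5,"dz":-4,"spin":0,"gripper":0},{"dx":5,"dy":-0.9,"dz":-8.1,"spin":0,"gripper":0},{"dx":7.5,"dy":-1.4,"dz":-12.2,"spin":0,"gripper":0},{"dx":10,"dy":-1.8,"dz":-16.3,"spin":0,"gripper":0},{"dx":12.5,"dy":-2.3,"dz":-20.4,"spin":0,"gripper":0}]}}

```text
time_s: 12.15
position: [478.7, -170.8, 440.6]
eef_rot: [-89.9, 0.6, -100.2]
ft_force: [-5.0, 0.6, -1.2]
width: 28.3
```

>>> {"op": "drive_tool", "data": {"series": [{"dx":2,"dy":-0.4,"dz":-3.4,"spin":0,"gripper":0},{"dx":4,"dy":-0.7,"dz":-6.6,"spin":0,"gripper":0},{"dx":6,"dy":-1.1,"dz":-10,"spin":0,"gripper":0},{"dx":8,"dy":-1.5,"dz":-13,"spin":0,"gripper":0},{"dx":8,"dy":-1.5,"dz":-13,"spin":0,"gripper":0}]}}

```text
time_s: 12.65
position: [486.9, -172.3, 426.6]
eef_rot: [-89.9, 0.6, -100.2]
ft_force: [-3.1, 0.4, -6.4]
width: 28.0
```

```bash
python3 - <<'E'
from fit import *
from scipy.spatial.transform import Rotation as Ro
s,P,w=look("w8"); print(np.round(s["position"],1))
R=Ro.from_euler("xyz",s["eef_rot"],degrees=True).as_matrix(); g=np.array(s["position"])+171*R[:,1]; print("thr",thr(g).round(1),np.round(s["ft_force"],1),np.round(s["wrist_torque"],2),np.round(s["eef_rot"],1))
E
```

```text
bottom row 203 profile [(240, 216), (243, 225), (246, 220), (249, 216), (252, 217), (255, 158), (258, 149), (261, 147), (264, 148), (267, 147), (270, 89), (273, 148), (276, 147), (279, 147), (282, 147), (285, 147), (288, 147), (291, 132), (294, 134), (297, 130), (300, 126), (303, 126), (306, 126), (309, 126), (312, 126), (315, 126), (318, 126), (321, 125), (324, 119), (327, 119), (330, 117), (333, 120), (336, 19), (339, 42), (342, 50)]
[ 486.9 -172.3  426.6]
thr [-5.4 -0.5 38.3] [-3.1  0.4 -6.4] [ 0.11  0.88 -0.01] [ -89.9    0.6 -100.2]
```

>>> {"op": "drive_tool", "data": {"series": [{"dx":0,"dy":0,"dz":0,"spin":0,"gripper":0.4},{"dx":0,"dy":0,"dz":0,"spin":0,"gripper":0.5},{"dx":0,"dy":0,"dz":0,"spin":0,"gripper":0.6},{"dx":0,"dy":0,"dz":0,"spin":0,"gripper":0.6},{"dx":0,"dy":0,"dz":10,"spin":0,"gripper":0.6}]}}

```text
time_s: 13.2
position: [486.6, -172.2, 436.4]
eef_rot: [-90.0, 0.6, -100.2]
ft_force: [0.7, -0.3, -0.5]
width: 54.7
```

>>> {"op": "drive_tool", "data": {"series": [{"dx":0,"dy":0,"dz":30,"spin":0,"gripper":0.6},{"dx":0,"dy":0,"dz":70,"spin":0,"gripper":0.6},{"dx":0,"dy":0,"dz":100,"spin":0,"gripper":0.6},{"dx":-30,"dy":5,"dz":120,"spin":0,"gripper":0.3},{"dx":-40,"dy":7,"dz":120,"spin":0,"gripper":0}]}}

```text
time_s: 13.7
position: [445.6, -165.0, 560.0]
eef_rot: [-89.7, 0.6, -100.2]
ft_force: [0.0, -0.3, 0.1]
width: 41.1
```

```bash
python3 - <<'E'
from fit import *
s,P,w=look("w9"); print(np.round(s["position"],1))
for z in(52,62,72): print(z,[proj("wrist",T0+x*XC+z*ZC,P)[0].round(0).tolist() for x in(-20,-12,20)])
r=proj("wrist",T0+0*XC+60*ZC,P)[0].astype(int); x0,y0=max(r[0]-50,0),max(r[1]-60,0)
c=w[y0:y0+110,x0:x0+100]; m=(c.min(2)>120).astype(np.uint8)
print(x0,y0); print("\n".join("".join("%x"%(v//16) for v in row[::3]) for row in c.min(2)[::4]))
E
```

```text
bottom row 119 profile [(240, 112), (243, 113), (246, 114), (249, 114), (252, 116), (255, 112), (258, 114), (261, 116), (264, 116), (267, 113), (270, 116), (273, 115), (276, 116), (279, 117), (282, 117), (285, 115), (288, 117), (291, 115), (294, 115), (297, 116), (300, 115), (303, 115), (306, 116), (309, 116), (312, 116), (315, 116), (318, 114), (321, 113), (324, 116), (327, 114), (330, 114), (333, 117), (336, 18), (339, 40), (342, 47)]
[ 445.6 -165.   560. ]
52 [[319.0, 180.0], [319.0, 173.0], [319.0, 145.0]]
62 [[319.0, 188.0], [319.0, 181.0], [319.0, 152.0]]
72 [[319.0, 196.0], [319.0, 189.0], [319.0, 161.0]]
269 109
dca965665869c433333338575644444444
dca965555968c433333338665644444444
dcb965555956c523333328857644444444
dcb965555855ccccccccccd58544444444
dcb965555855dcccccccccd56544444444
dcb965554855dcccccccccc56555554444
dcb965554955dcccccccccd57555554544
dcb965553664dcccccccccc47555555444
dcba65634669ddccccccccc47555555544
cba954333398ddddccccacc67555555444
ba9744444498dddcccccccc66555555555
444444444445dddddcccccc54555555554
444444444445dddddddcccc55555755555
344333444345ddddddddddd55567777775
766676666776bbbbbbbbaab77777777677
667666766666bbbbbbbbbbb67777777777
676666666676bbbbbbbbbab77777777777
666666666776bbbbbbbbbbb67777776677
666667667776bbbbbbbbbbb77777777767
666676777777676bbbbb67777777777777
7666677777777777777777777767777777
6666777777677677777777777777777777
6667777776777777777777777677777677
7776777767777777777776767767777777
7767777777767777777777776776777777
7777777777777776777677777777777777
6777777777777777677767767776677777
7777767767677777767677777777777777
```

>>> {"op": "drive_tool", "data": {"series": [{"dx":0,"dy":0,"dz":0,"spin":8,"gripper":0},{"dx":0,"dy":0,"dz":0,"spin":16,"gripper":0},{"dx":0,"dy":0,"dz":0,"spin":25,"gripper":0},{"dx":0,"dy":0,"dz":0,"spin":33,"gripper":0},{"dx":0,"dy":0,"dz":0,"spin":42,"gripper":0}]}}

```text
time_s: 14.25
position: [445.0, -164.8, 557.0]
eef_rot: [-89.9, 0.7, -58.2]
ft_force: [-0.8, -0.0, -0.3]
width: 0.3
```

>>> {"op": "drive_tool", "data": {"series": [{"dx":0,"dy":0,"dz":0,"spin":8,"gripper":0},{"dx":0,"dy":0,"dz":0,"spin":16,"gripper":0},{"dx":0,"dy":0,"dz":0,"spin":25,"gripper":0},{"dx":0,"dy":0,"dz":0,"spin":33,"gripper":0},{"dx":0,"dy":0,"dz":0,"spin":42,"gripper":0}]}}

```text
time_s: 14.75
position: [445.4, -164.8, 555.8]
eef_rot: [-89.9, 0.8, -16.3]
ft_force: [0.2, -0.2, 0.4]
width: 0.6
```

>>> {"op": "drive_tool", "data": {"series": [{"dx":6,"dy":-1,"dz":-20,"spin":6,"gripper":0},{"dx":12,"dy":-1,"dz":-40,"spin":6,"gripper":0},{"dx":20,"dy":-1,"dz":-60,"spin":6,"gripper":0},{"dx":20,"dy":-1,"dz":-60,"spin":6,"gripper":0},{"dx":20,"dy":-1,"dz":-60,"spin":6,"gripper":0}]}}

```text
time_s: 15.25
position: [465.5, -165.9, 495.3]
eef_rot: [-89.8, 0.9, -10.3]
ft_force: [0.5, -0.4, -0.2]
width: 0.8
```

```bash
cat >> fit.py <<'E'
from scipy.spatial.transform import Rotation as Ro
def tip(L=190):
    s=manip.sense(); R=Ro.from_euler("xyz",s["eef_rot"],degrees=True).as_matrix(); X=np.array(s["position"])+L*R[:,1]; d=X-T0
    print("pos",np.round(s["position"],1),"rot",np.round(s["eef_rot"],2),"F",np.round(s["ft_force"],1),"w",round(s["width"],1)); print("tip u,v,h rel throat",(d@u).round(1),(d@v).round(1),d[2].round(1)); return s
E
python3 - <<'E'
from fit import *
s=tip(); P=manip.camera_params("wrist"); im=manip.read_camera("wrist")[:,:,::-1].copy(); cv2.imwrite("pics/w10.png",im)
E
```

```text
pos [ 465.5 -165.9  495.3] rot [-89.84   0.85 -10.29] F [ 0.5 -0.4 -0.2] w 0.8
tip u,v,h rel throat -50.1 0.7 79.3
```

>>> {"op": "drive_tool", "data": {"series": [{"dx":3,"dy":-1,"dz":-10,"spin":0,"gripper":0},{"dx":4.6,"dy":-1.5,"dz":-18.6,"spin":0,"gripper":0},{"dx":6.7,"dy":-1.9,"dz":-22,"spin":0,"gripper":0},{"dx":8.8,"dy":-2.3,"dz":-25.4,"spin":0,"gripper":0},{"dx":10.9,"dy":-2.6,"dz":-28.8,"spin":0,"gripper":0}]}}

```text
time_s: 15.8
position: [476.5, -168.5, 467.3]
eef_rot: [-89.9, 0.8, -10.3]
ft_force: [-2.1, 0.1, 6.2]
width: 0.5
```

>>> {"op": "drive_tool", "data": {"series": [{"dx":2.1,"dy":-0.4,"dz":-3.4,"spin":0,"gripper":0},{"dx":4.2,"dy":-0.8,"dz":-6.8,"spin":0,"gripper":0},{"dx":6.3,"dy":-1.1,"dz":-10.2,"spin":0,"gripper":0},{"dx":8.4,"dy":-1.5,"dz":-13.6,"spin":0,"gripper":0},{"dx":10.4,"dy":-1.9,"dz":-17,"spin":0,"gripper":0}]}}

```text
time_s: 16.3
position: [487.5, -170.6, 451.3]
eef_rot: [-89.9, 0.6, -10.3]
ft_force: [-0.6, 0.2, 8.5]
width: 0.4
```

```bash
python3 - <<'E'
from fit import *
s=tip()
E
```

```text
pos [ 487.5 -170.6  451.3] rot [-89.88   0.65 -10.3 ] F [-0.6  0.2  8.5] w 0.4
tip u,v,h rel throat -26.9 -0.2 35.3
```

>>> {"op": "drive_tool", "data": {"series": [{"dx":1.8,"dy":-0.3,"dz":-3.6,"spin":0,"gripper":0},{"dx":3.6,"dy":-0.7,"dz":-7.2,"spin":0,"gripper":0},{"dx":5.4,"dy":-1,"dz":-10.8,"spin":0,"gripper":0},{"dx":7.2,"dy":-1.3,"dz":-14.4,"spin":0,"gripper":0},{"dx":9,"dy":-1.6,"dz":-18,"spin":0,"gripper":0}]}}

```text
time_s: 16.8
position: [497.7, -172.6, 434.9]
eef_rot: [-89.9, 0.4, -10.3]
ft_force: [1.8, -0.4, 10.7]
width: 0.5
```

>>> {"op": "drive_tool", "data": {"series": [{"dx":1.6,"dy":-0.3,"dz":-3,"spin":0,"gripper":0},{"dx":3.2,"dy":-0.6,"dz":-6,"spin":0,"gripper":0},{"dx":4.6,"dy":-0.8,"dz":-8.6,"spin":0,"gripper":0},{"dx":5.6,"dy":-1,"dz":-11,"spin":0,"gripper":0},{"dx":5.6,"dy":-1,"dz":-11,"spin":0,"gripper":0}]}}

```text
time_s: 17.3
position: [503.8, -173.7, 424.0]
eef_rot: [-89.9, 0.3, -10.3]
ft_force: [0.5, -0.9, 1.5]
width: 0.2
```

```bash
python3 - <<'E'
from fit import *
s=tip()
E
```

```text
pos [ 503.8 -173.7  424. ] rot [-89.93   0.3  -10.29] F [ 0.5 -0.9  1.5] w 0.2
tip u,v,h rel throat -9.2 -0.5 8.0
```

>>> {"op": "drive_tool", "data": {"series": [{"dx":-2,"dy":0,"dz":25,"spin":0,"gripper":0},{"dx":-4,"dy":0,"dz":60,"spin":0,"gripper":0},{"dx":0,"dy":-10,"dz":80,"spin":0,"gripper":0.1},{"dx":25,"dy":-50,"dz":80,"spin":0,"gripper":0.3},{"dx":50,"dy":-93,"dz":80,"spin":0,"gripper":0.5}]}}

```text
time_s: 17.8
position: [554.4, -267.1, 505.1]
eef_rot: [-89.9, 0.2, -10.2]
ft_force: [0.1, -0.2, -0.0]
width: 22.2
```

```bash
python3 - <<'E'
from fit import *
s=tip(); P=manip.camera_params("wrist"); w=manip.read_camera("wrist")[:,:,::-1].copy(); cv2.imwrite("pics/w11.png",w)
t=manip.read_camera("top")[:,:,::-1].copy(); cv2.imwrite("pics/top11.png",t)
print({z:proj("wrist",T0+8*XC+z*ZC,P)[0].round(0).tolist() for z in(0,-30,-59,-90)})
print("grip top",proj("wrist",[554.8,-266.8,157],P).round(0),"roller",proj("wrist",[531,-177.7,250],P).round(0))
k=np.zeros((600,800,3),np.uint8); k[:500]=cv2.resize(w,(800,500)); cv2.imwrite("pics/t11.png",k[:500])
E
```

```text
pos [ 554.4 -267.1  505.1] rot [-89.94   0.18 -10.2 ] F [ 0.1 -0.2 -0. ] w 22.2
tip u,v,h rel throat 57.6 -83.5 89.1
{0: [254.0, 109.0], -30: [279.0, 109.0], -59: [299.0, 109.0], -90: [317.0, 108.0]}
grip top [[321. 190.]] roller [[266. 109.]]
```

View pics/t11.png

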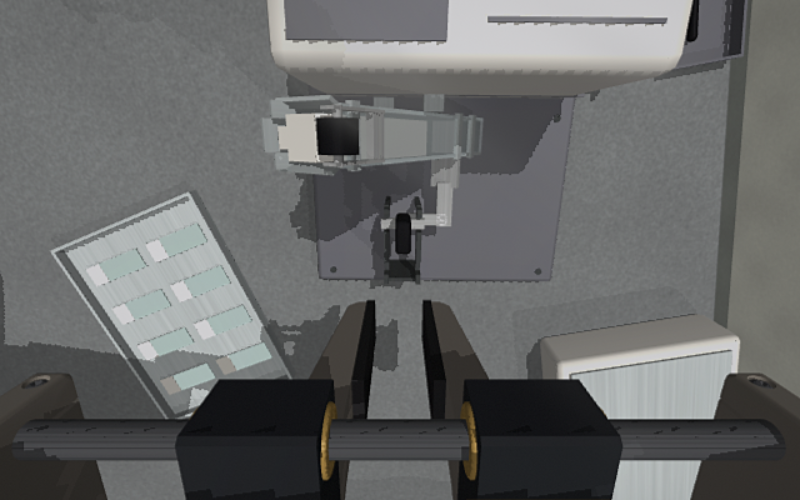

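```bash
python3 - <<'E'
from fit import *
w=cv2.imread("pics/w11.png"); P=manip.camera_params("wrist")
for r in(108,112): print(r,[(c,int(w[r,c].min())) for c in range(206,262)])
for z in(-10,0,5,10,15): print(z,[proj("wrist",T0+x*XC+z*ZC,P)[0].round(1).tolist() for x in(-20,-12,20)])
g=w[150:212,300:342].max(2); m=(g<30).astype(np.uint8); n,l,st,c=cv2.connectedComponentsWithStats(m); print(st[1:]+[300,150,0,0,0])
print(onz("wrist",[[322.4,185.6]],157,P))
E
```

```text
108 [(206, 115), (207, 114), (208, 112), (209, 115), (210, 121), (211, 145), (212, 140), (213, 139), (214, 141), (215, 142), (216, 144), (217, 142), (218, 141), (219, 142), (220, 141), (221, 139), (222, 129), (223, 177), (224, 181), (225, 178), (226, 178), (227, 178), (228, 178), (229, 178), (230, 177), (231, 178), (232, 178), (233, 177), (234, 177), (235, 178), (236, 178), (237, 178), (238, 178), (239, 178), (240, 177), (241, 178), (242, 178), (243, 178), (244, 178), (245, 178), (246, 177), (247, 178), (248, 178), (249, 178), (250, 178), (251, 181), (252, 198), (253, 84), (254, 5), (255, 11), (256, 14), (257, 17), (258, 17), (259, 21), (260, 19), (261, 20)]
112 [(206, 120), (207, 120), (208, 120), (209, 120), (210, 122), (211, 135), (212, 141), (213, 140), (214, 140), (215, 142), (216, 142), (217, 141), (218, 141), (219, 141), (220, 142), (221, 141), (222, 125), (223, 176), (224, 181), (225, 178), (226, 178), (227, 178), (228, 178), (229, 177), (230, 178), (231, 178), (232, 178), (233, 178), (234, 178), (235, 179), (236, 178), (237, 178), (238, 178), (239, 178), (240, 178), (241, 178), (242, 178), (243, 178), (244, 178), (245, 178), (246, 178), (247, 178), (248, 179), (249, 178), (250, 178), (251, 181), (252, 193), (253, 125), (254, 37), (255, 6), (256, 13), (257, 16), (258, 15), (259, 17), (260, 18), (261, 18)]
-10 [[234.9, 104.8], [241.8, 104.7], [271.7, 104.4]]
0 [[225.6, 104.7], [232.5, 104.7], [262.9, 104.4]]
5 [[220.7, 104.7], [227.7, 104.6], [258.2, 104.3]]
10 [[215.7, 104.7], [222.7, 104.6], [253.4, 104.3]]
15 [[210.5, 104.7], [217.6, 104.6], [248.4, 104.3]]
[[309 158   3   3   7]
 [311 162   1   2   2]
 [316 171  13  32 378]
 [308 184   3   2   4]
 [335 185   1   1   1]
 [320 208   9   4  26]
 [331 209   1   1   1]]
[[ 558.19993141 -265.90875575  157.        ]]
```

>>> {"op": "drive_tool", "data": {"series": [{"dx":-30,"dy":36,"dz":0,"spin":0,"gripper":0.5},{"dx":-60,"dy":70,"dz":0,"spin":0,"gripper":0.5},{"dx":-84,"dy":99,"dz":0,"spin":0,"gripper":0.5},{"dx":-84,"dy":99,"dz":-20,"spin":0,"gripper":0.5},{"dx":-84,"dy":99,"dz":-50,"spin":0,"gripper":0.5}]}}

```text
time_s: 18.4
position: [471.2, -170.4, 453.6]
eef_rot: [-90.0, 0.1, -10.4]
ft_force: [0.0, -1.2, 0.1]
width: 46.1
```

```bash
python3 - <<'E'
from fit import *
tip()
E
```

```text
pos [ 471.2 -170.4  453.6] rot [-9.002e+01  8.000e-02 -1.035e+01] F [ 0.  -1.2  0.1] w 46.1
tip u,v,h rel throat -41.1 -3.4 37.6
```

>>> {"op": "drive_tool", "data": {"series": [{"dx":-0.6,"dy":3.5,"dz":-12,"spin":0,"gripper":0.5},{"dx":-0.6,"dy":3.5,"dz":-24,"spin":0,"gripper":0.5},{"dx":2.5,"dy":3,"dz":-29,"spin":0,"gripper":0.5},{"dx":5,"dy":2.5,"dz":-33,"spin":0,"gripper":0.5},{"dx":7,"dy":2.2,"dz":-36.5,"spin":0,"gripper":0.5}]}}

```text
time_s: 18.9
position: [478.7, -168.4, 417.4]
eef_rot: [-90.0, 0.0, -10.4]
ft_force: [-1.0, -0.5, 1.6]
width: 45.5
```

```bash
python3 - <<'E'
from fit import *
tip()
E
```

```text
pos [ 478.7 -168.4  417.4] rot [-9.003e+01  4.000e-02 -1.036e+01] F [-1.  -0.5  1.6] w 45.5
tip u,v,h rel throat -33.9 -0.1 1.4
```

>>> {"op": "drive_tool", "data": {"series": [{"dx":1.5,"dy":-0.3,"dz":-2.5,"spin":0,"gripper":0.5},{"dx":3.1,"dy":-0.6,"dz":-5.1,"spin":0,"gripper":0.5},{"dx":4.1,"dy":-0.8,"dz":-6.8,"spin":0,"gripper":0.5},{"dx":4.1,"dy":-0.8,"dz":-6.8,"spin":0,"gripper":0.5},{"dx":4.1,"dy":-0.8,"dz":-6.8,"spin":0,"gripper":0.5}]}}

```text
time_s: 19.4
position: [482.9, -169.3, 410.6]
eef_rot: [-90.0, 0.0, -10.4]
ft_force: [-0.4, -0.0, -0.7]
width: 46.0
```

>>> {"op": "drive_tool", "data": {"series": [{"dx":-4,"dy":0.7,"dz":10,"spin":0,"gripper":0.5},{"dx":-8,"dy":1,"dz":40,"spin":0,"gripper":0.5},{"dx":-8,"dy":1,"dz":80,"spin":0,"gripper":0.5},{"dx":-8,"dy":1,"dz":100,"spin":0,"gripper":0.5},{"dx":20,"dy":-30,"dz":100,"spin":0,"gripper":0.5}]}}

```text
time_s: 19.9
position: [501.6, -197.7, 516.0]
eef_rot: [-90.0, -0.3, -10.3]
ft_force: [0.8, 0.1, 0.1]
width: 46.0
```

>>> {"op": "drive_tool", "data": {"series": [{"dx":20,"dy":-30,"dz":0,"spin":0,"gripper":0.5},{"dx":45,"dy":-60,"dz":0,"spin":0,"gripper":0.5},{"dx":60,"dy":-70,"dz":0,"spin":0,"gripper":0.5},{"dx":60,"dy":-70,"dz":0,"spin":0,"gripper":0.5},{"dx":60,"dy":-70,"dz":0,"spin":0,"gripper":0.5}]}}

```text
time_s: 20.4
position: [561.1, -267.5, 516.2]
eef_rot: [-90.0, -0.3, -10.3]
ft_force: [-0.3, -0.0, 0.1]
width: 46.2
```

```bash
python3 - <<'E'
from fit import *
tip(); P=manip.camera_params("wrist"); w=manip.read_camera("wrist")[:,:,::-1].copy(); cv2.imwrite("pics/w12.png",w)
for z in(-200,-185,-120,-70,-59,-40,-20,0,10): 
    q=[proj("wrist",T0+x*XC+z*ZC,P)[0] for x in(-20,20)]; print(z,[a.round(0).tolist() for a in q])
g=w.min(2)
for v_ in(-6,0,6):
  print(v_,[(z,int(np.median(g[tuple((slice(int(r)-1,int(r)+2),slice(int(c)-1,int(c)+2)))]))) for z in range(20,-216,-12) for c,r in [proj("wrist",T0+18*XC+v_*v+z*ZC,P)[0]]])
E
```

```text
pos [ 561.1 -267.5  516.2] rot [-90.03  -0.26 -10.28] F [-0.3 -0.   0.1] w 46.2
tip u,v,h rel throat 65.7 -83.0 100.2
-200 [[335.0, 108.0], [362.0, 108.0]]
-185 [[330.0, 108.0], [357.0, 108.0]]
-120 [[302.0, 108.0], [332.0, 109.0]]
-70 [[274.0, 109.0], [307.0, 109.0]]
-59 [[267.0, 109.0], [300.0, 109.0]]
-40 [[254.0, 109.0], [288.0, 109.0]]
-20 [[239.0, 109.0], [273.0, 109.0]]
0 [[222.0, 109.0], [257.0, 109.0]]
10 [[212.0, 109.0], [248.0, 109.0]]
-6 [(20, 119), (8, 16), (-4, 24), (-16, 18), (-28, 121), (-40, 137), (-52, 121), (-64, 136), (-76, 135), (-88, 136), (-100, 135), (-112, 136), (-124, 135), (-136, 135), (-148, 136), (-160, 135), (-172, 136), (-184, 121), (-196, 92), (-208, 87)]
0 [(20, 121), (8, 16), (-4, 27), (-16, 21), (-28, 122), (-40, 135), (-52, 121), (-64, 136), (-76, 136), (-88, 136), (-100, 136), (-112, 136), (-124, 136), (-136, 136), (-148, 135), (-160, 136), (-172, 136), (-184, 122), (-196, 93), (-208, 88)]
6 [(20, 77), (8, 19), (-4, 32), (-16, 31), (-28, 121), (-40, 134), (-52, 122), (-64, 136), (-76, 136), (-88, 136), (-100, 137), (-112, 136), (-124, 136), (-136, 136), (-148, 136), (-160, 136), (-172, 136), (-184, 122), (-196, 93), (-208, 88)]
```

```bash
python3 - <<'E'
from fit import *
w=cv2.imread("pics/w12.png"); P=manip.camera_params("wrist")
print("w12 mouth",[int(x) for x in w[109,206:256:3].min(1)])
g=cv2.imread("pics/w11.png"); g=g.min(2)
T=np.array(P["cam_to_world"]).copy(); T[:3,3]+=np.array([554.4,-267.1,505.1])-manip.sense()["position"]; P1=dict(P); P1["cam_to_world"]=T
for n,im,p in(("w11",g,P1),("w12",w.min(2),P)):
  print(n,[(z,int(np.median(im[int(r)-1:int(r)+2,int(c)-1:int(c)+2]))) for z in range(-24,-216,-8) for c,r in [proj("wrist",T0+18*XC+z*ZC,p)[0]]])
t0=cv2.imread("pics/w1.png")
E
```

```text
w12 mouth [143, 144, 158, 156, 152, 160, 130, 130, 120, 120, 121, 122, 99, 14, 17, 19, 22]
w11 [(-24, 35), (-32, 38), (-40, 133), (-48, 132), (-56, 118), (-64, 127), (-72, 133), (-80, 133), (-88, 133), (-96, 133), (-104, 133), (-112, 133), (-120, 133), (-128, 134), (-136, 103), (-144, 116), (-152, 114), (-160, 114), (-168, 115), (-176, 113), (-184, 114), (-192, 118), (-200, 92), (-208, 88)]
w12 [(-24, 19), (-32, 139), (-40, 135), (-48, 118), (-56, 119), (-64, 136), (-72, 136), (-80, 136), (-88, 136), (-96, 136), (-104, 136), (-112, 136), (-120, 136), (-128, 136), (-136, 136), (-144, 135), (-152, 135), (-160, 136), (-168, 136), (-176, 136), (-184, 122), (-192, 93), (-200, 89), (-208, 88)]
```

```bash
python3 - <<'E'
from fit import *
for f,pos in(("w11",[554.4,-267.1,505.1]),("w12",None)):
    w=cv2.imread(f"pics/{f}.png"); P=manip.camera_params("wrist"); T=np.array(P["cam_to_world"]).copy()
    if pos: T[:3,3]+=np.array(pos)-manip.sense()["position"]
    P=dict(P); P["cam_to_world"]=T; m=(w[150:212,295:345].max(2)<30).astype(np.uint8); n,l,st,c=cv2.connectedComponentsWithStats(m); i=1+np.argmax(st[1:,4]); s=st[i]+[295,150,0,0,0]; print(f,s)
    lo=s[1]+s[3]; cx=s[0]+s[2]/2-.5
    e=onz("wrist",[[cx,lo-.5],[cx,lo-16]],157,P); print(e.round(1), "uv",[( (x-T0)@u).round(1) for x in e],[((x-T0)@v).round(1) for x in e])
tip()
E
```

```text
w11 [316 171  13  32 378]
[[ 556.3 -282.5  157. ]
 [ 559.3 -265.4  157. ]] uv [np.float64(62.7), np.float64(62.7)] [np.float64(-98.6), np.float64(-81.2)]
w12 [308 170  12  30 338]
[[ 553.5 -280.7  157. ]
 [ 556.8 -263.2  157. ]] uv [np.float64(59.7), np.float64(59.8)] [np.float64(-97.3), np.float64(-79.4)]
pos [ 560.9 -267.1  516.3] rot [-90.03  -0.27 -10.26] F [-0.1 -0.1  0.8] w 45.9
tip u,v,h rel throat 65.4 -82.7 100.3
```

>>> {"op": "drive_tool", "data": {"series": [{"dx":-5.5,"dy":1.3,"dz":-40,"spin":0,"gripper":0.5},{"dx":-5.5,"dy":1.3,"dz":-80,"spin":0,"gripper":0.5},{"dx":-5.5,"dy":1.3,"dz":-115,"spin":0,"gripper":0.5},{"dx":-5.5,"dy":1.3,"dz":-140,"spin":0,"gripper":0.5},{"dx":-5.5,"dy":1.3,"dz":-140,"spin":0,"gripper":0.5}]}}

```text
time_s: 20.95
position: [553.6, -264.4, 373.5]
eef_rot: [-89.9, 0.1, -10.2]
ft_force: [-0.3, 0.3, -0.1]
width: 46.1
```

```bash
python3 - <<'E'
from fit import *
tip(); P=manip.camera_params("wrist"); w=manip.read_camera("wrist")[:,:,::-1].copy(); cv2.imwrite("pics/w13.png",w)
r=proj("wrist",[556.3,-266,157],P)[0]; print(r)
m=(w[100:330,270:370].max(2)<32).astype(np.uint8); n,l,st,c=cv2.connectedComponentsWithStats(m); print((st[1:]+[270,100,0,0,0])[st[1:,4]>40])
for x in(-7,7):print(proj("wrist",np.array([556.3,-266,157])+x*u-15*v,P)[0].round(1))
E
```

```text
pos [ 553.6 -264.4  373.5] rot [-8.994e+01  7.000e-02 -1.022e+01] F [-0.3  0.3 -0.1] w 46.1
tip u,v,h rel throat 56.6 -81.0 -42.5
[324.30613431 240.51187897]
[[ 303  206   35   67 1403]
 [ 270  241   11   76  561]
 [ 358  241   12   81  643]]
[314.1 260.5]
[334.3 260.5]
```

```bash
python3 - <<'E'
import cv2,numpy as np
w=cv2.imread("pics/w13.png").max(2)
for r in range(200,300,4): print(r,"".join("%x"%(x//10 if x<160 else 15) for x in w[r,280:366:2]))
E
```

```text
200 888cddc87877776dccdcbaa77aa77827779999999cf
204 cccccc977777776dcddedddddfcbbc2775fffffffff
208 ccccc877787666aaab301111111aa74777affffffff
212 ccccd9877cfffffcbc211111110ffffffffffffffff
216 ccccc7777cfffffdbc211111111afffffff88888ccc
220 cbcc87777cfff99bbd1111111110fffffffccddbccc
224 bccc777777742247791222222220d7343cccccccccc
228 cccbcc777778454bcd1232222221d7677bccccccccc
232 cccccc7777785547cd1233222320d7677cccccccccc
236 ccccc87777784547cd1222222320d5777cccccccccc
240 ccccc98887775546cd1233222220d5777cccccd6445
244 9ccccd8888875546791222222220b4777cccccd3222
248 6dcccd888886553333222222232143777dccccd2122
252 6dcccd888887553333222322232143777cccccd2121
256 3dccccc88888753333122223332144777dcccce1112
260 0dccccd9888877433332222222232677ddcccce0112
264 099aaa877778443333333322444337777aaaaac0111
268 09998889989623333333332324333343edddddb0111
272 2dee99999995443232322322222234359dddddf1111
276 99999998999555444444444444444354bddddcd5111
280 98889998899554999988988888899544bdddcdde011
284 998ee8989989999998888988888998ddddddddde511
288 998eea99989999988e888999988898dddddddddde01
292 99dde89989998999de899899899998ddddeddddde31
296 98aaa99989999988e9899999999998ddeddddddddb0
```

>>> {"op": "drive_tool", "data": {"series": [{"dx":3,"dy":-1.9,"dz":-10,"spin":0,"gripper":0.5},{"dx":3,"dy":-1.9,"dz":-30,"spin":0,"gripper":0.5},{"dx":3,"dy":-1.9,"dz":-45,"spin":0,"gripper":0.5},{"dx":3,"dy":-1.9,"dz":-54,"spin":0,"gripper":0.4},{"dx":3,"dy":-1.9,"dz":-54,"spin":0,"gripper":0.3}]}}

```text
time_s: 21.5
position: [557.2, -266.7, 320.8]
eef_rot: [-90.0, -0.0, -10.2]
ft_force: [-0.5, -0.1, 0.2]
width: 31.7
```

>>> {"op": "drive_tool", "data": {"series": [{"dx":0,"dy":0,"dz":0,"spin":0,"gripper":0},{"dx":0,"dy":0,"dz":0,"spin":0,"gripper":0},{"dx":0,"dy":0,"dz":0,"spin":0,"gripper":0},{"dx":0,"dy":0,"dz":0,"spin":0,"gripper":0},{"dx":0,"dy":0,"dz":0,"spin":0,"gripper":0}]}}

```text
time_s: 22.0
position: [557.2, -266.8, 321.5]
eef_rot: [-90.0, -0.0, -10.2]
ft_force: [-2.3, -0.8, 5.3]
width: 13.8
```

>>> {"op": "drive_tool", "data": {"series": [{"dx":0,"dy":0,"dz":5,"spin":0,"gripper":0},{"dx":0,"dy":0,"dz":10,"spin":0,"gripper":0},{"dx":0,"dy":0,"dz":15,"spin":0,"gripper":0},{"dx":0,"dy":0,"dz":18,"spin":0,"gripper":0},{"dx":0,"dy":0,"dz":18,"spin":0,"gripper":0}]}}

```text
time_s: 22.5
position: [557.1, -266.7, 339.8]
eef_rot: [-90.0, -0.0, -10.2]
ft_force: [0.4, -0.7, -5.4]
width: 14.1
```

>>> {"op": "drive_tool", "data": {"series": [{"dx":-1.8,"dy":-10,"dz":0,"spin":0,"gripper":0},{"dx":-3.6,"dy":-20,"dz":0,"spin":0,"gripper":0},{"dx":-5.4,"dy":-30,"dz":0,"spin":0,"gripper":0},{"dx":-7.2,"dy":-40,"dz":0,"spin":0,"gripper":0},{"dx":-8,"dy":-44.3,"dz":0,"spin":0,"gripper":0}]}}

```text
time_s: 23.0
position: [548.7, -311.9, 339.4]
eef_rot: [-89.9, -0.0, -10.3]
ft_force: [3.8, 16.0, -4.9]
width: 13.6
```

>>> {"op": "drive_tool", "data": {"series": [{"dx":0.2,"dy":1.2,"dz":0,"spin":0,"gripper":0},{"dx":0.2,"dy":1.2,"dz":-5,"spin":0,"gripper":0},{"dx":0.2,"dy":1.2,"dz":-10,"spin":0,"gripper":0},{"dx":0.2,"dy":1.2,"dz":-15,"spin":0,"gripper":0},{"dx":0.2,"dy":1.2,"dz":-18,"spin":0,"gripper":0}]}}

```text
time_s: 23.5
position: [548.9, -311.0, 321.2]
eef_rot: [-89.9, -0.0, -10.3]
ft_force: [-3.9, 0.4, 17.3]
width: 13.7
```

>>> {"op": "drive_tool", "data": {"series": [{"dx":0,"dy":0,"dz":0,"spin":0,"gripper":0.3},{"dx":0,"dy":0,"dz":0,"spin":0,"gripper":0.4},{"dx":0,"dy":0,"dz":0,"spin":0,"gripper":0.4},{"dx":0,"dy":0,"dz":0,"spin":0,"gripper":0.4},{"dx":0,"dy":0,"dz":20,"spin":0,"gripper":0.4}]}}

```text
time_s: 24.0
position: [548.2, -310.5, 339.1]
eef_rot: [-89.8, 0.2, -10.3]
ft_force: [0.2, -0.2, 0.3]
width: 36.9
```

>>> {"op": "drive_tool", "data": {"series": [{"dx":0,"dy":0,"dz":40,"spin":0,"gripper":0.5},{"dx":0,"dy":0,"dz":80,"spin":0,"gripper":0.5},{"dx":4,"dy":15,"dz":120,"spin":0,"gripper":0.5},{"dx":8,"dy":30,"dz":160,"spin":0,"gripper":0.5},{"dx":12,"dy":44,"dz":175,"spin":0,"gripper":0.5}]}}

```text
time_s: 24.5
position: [560.7, -266.1, 518.8]
eef_rot: [-89.9, -0.1, -10.3]
ft_force: [-0.1, -0.0, -0.1]
width: 45.8
```

```bash
python3 - <<'E'
from fit import *
tip(); P=manip.camera_params("wrist"); w=manip.read_camera("wrist")[:,:,::-1].copy(); cv2.imwrite("pics/w14.png",w); g=w.min(2)
print([(z,int(np.median(g[int(r)-1:int(r)+2,int(c)-1:int(c)+2]))) for z in range(-24,-226,-8) for c,r in [proj("wrist",T0+18*XC+z*ZC,P)[0]]])
m=(w[150:260,285:350].max(2)<30).astype(np.uint8); n,l,st,c=cv2.connectedComponentsWithStats(m); i=1+np.argmax(st[1:,4]); s=st[i]+[285,150,0,0,0]; print(s)
for z in(157,175):
  e=onz("wrist",[[s[0]+s[2]/2-.5,s[1]+s[3]-.5]],z,P)[0]-T0; print(z,"far top edge u,v",e@u,e@v)
E
```

```text
pos [ 560.7 -266.1  518.8] rot [-89.94  -0.14 -10.31] F [-0.1 -0.  -0.1] w 45.8
tip u,v,h rel throat 64.6 -81.4 102.8
[(-24, 19), (-32, 104), (-40, 136), (-48, 118), (-56, 117), (-64, 136), (-72, 136), (-80, 136), (-88, 136), (-96, 136), (-104, 136), (-112, 136), (-120, 135), (-128, 136), (-136, 135), (-144, 135), (-152, 135), (-160, 135), (-168, 135), (-176, 135), (-184, 121), (-192, 91), (-200, 134), (-208, 136), (-216, 123), (-224, 114)]
[303 205  26  32 399]
157 far top edge u,v 60.49903860673581 -141.81107134616565
175 far top edge u,v 60.67695571064781 -134.12889502923443
```

```bash
python3 - <<'E'
from fit import *
P=manip.camera_params("wrist"); now=manip.sense()["position"]
W={}
for n,p in(("w11",[554.4,-267.1,505.1]),("w12",[560.9,-267.1,516.3]),("w14",now)):
    T=np.array(P["cam_to_world"]).copy(); T[:3,3]+=np.array(p)-now; Q=dict(P); Q["cam_to_world"]=T; im=cv2.imread(f"pics/{n}.png")
    for vv in(0,10): print(n,vv,[(z,)+tuple(int(q) for q in im[int(round(r)),int(round(c))]) for z in range(-40,-226,-7) for c,r in [proj("wrist",T0+18*XC+vv*v+z*ZC,Q)[0]]])
t=manip.read_camera("top")[:,:,::-1]; t=t.copy(); cv2.imwrite("pics/top14.png",t); t0=cv2.imread("pics/top0.png")
def strip(im,x): return [(z,int(im[int(round(r)),int(round(c))].min())) for z in range(0,-226,-15) for c,r in [proj("top",T0+x*XC+z*ZC)[0]]]
print("top0",strip(t0,18)); print("top14",strip(t,18)); print("top11",strip(cv2.imread("pics/top11.png"),18))
E
```

```text
w11 0 [(-40, 132, 133, 133), (-47, 134, 135, 135), (-54, 115, 116, 116), (-61, 127, 129, 128), (-68, 134, 136, 133), (-75, 133, 135, 133), (-82, 133, 135, 133), (-89, 133, 135, 133), (-96, 133, 135, 133), (-103, 133, 135, 133), (-110, 133, 134, 133), (-117, 133, 135, 134), (-124, 134, 136, 134), (-131, 108, 108, 104), (-138, 110, 109, 105), (-145, 118, 118, 115), (-152, 116, 117, 113), (-159, 118, 118, 114), (-166, 119, 119, 115), (-173, 116, 117, 113), (-180, 118, 117, 114), (-187, 123, 123, 118), (-194, 110, 111, 107), (-201, 92, 92, 91), (-208, 90, 89, 86), (-215, 88, 87, 84), (-222, 123, 123, 117)]
w11 10 [(-40, 132, 133, 133), (-47, 132, 133, 133), (-54, 115, 116, 116), (-61, 112, 112, 112), (-68, 134, 136, 134), (-75, 134, 137, 134), (-82, 134, 136, 134), (-89, 134, 136, 133), (-96, 134, 136, 134), (-103, 134, 135, 134), (-110, 134, 136, 134), (-117, 134, 135, 133), (-124, 134, 136, 134), (-131, 110, 109, 105), (-138, 107, 107, 103), (-145, 118, 118, 114), (-152, 118, 118, 115), (-159, 118, 118, 114), (-166, 117, 117, 114), (-173, 118, 118, 115), (-180, 118, 118, 114), (-187, 1
[... 2479 characters left out ...]
), (-201, 137, 139, 136), (-208, 136, 138, 136), (-215, 129, 130, 124), (-222, 118, 118, 115)]
top0 [(0, 30), (-15, 15), (-30, 69), (-45, 143), (-60, 117), (-75, 103), (-90, 98), (-105, 111), (-120, 126), (-135, 137), (-150, 136), (-165, 134), (-180, 136), (-195, 138), (-210, 134), (-225, 128)]
top14 [(0, 30), (-15, 7), (-30, 71), (-45, 143), (-60, 115), (-75, 102), (-90, 101), (-105, 140), (-120, 157), (-135, 157), (-150, 159), (-165, 159), (-180, 158), (-195, 155), (-210, 136), (-225, 127)]
top11 [(0, 100), (-15, 19), (-30, 40), (-45, 139), (-60, 116), (-75, 102), (-90, 98), (-105, 140), (-120, 156), (-135, 147), (-150, 140), (-165, 137), (-180, 137), (-195, 138), (-210, 134), (-225, 127)]
```

```bash
python3 -c "
from rig import manip
print(manip.job_done())"
```

```text
the job is handed in; nothing more can be done
None
```

The printer is reloaded and the job handed in at about 24.6 s of the 67 s allowed; no verdict was reported.

**What I did**
- **Picking the stick:** I measured the four sticks in view. The 126 mm one is the full stick. The two larger ones, about 169 mm tall, and the 56 mm remnant were left standing, and so was the jar.
- **Tilting and inserting:** The tool can only point down, so I gripped the stick by its flat sides, turned it to the chute's heading, and leaned it to about 32° by dragging its foot on the bench. It then went down the chute axis with wrist readings of about 7 N or less.
- **Pressing past the keeper:** The first push, at up to 11 N, left the stick's end still nipped by the roller. A second push with one finger freed it.
- **Opening the gate:** I lifted the handle 18 mm, drew it about 45 mm to its stop (16 N there), backed off 1 mm, lowered it and let go.

**Last checks**
- **Before the gate moved:** the stick's lower end was at about z = -185 mm, resting on the shut gate.
- **After the gate moved:** the lower end was at about z = -212 mm, roughly on the -215 mm shelf.
- **Handle:** it had travelled about 44.5 mm and was back at its lowered height.
- **Robot:** it was clear of everything, reading about 0 N.

**What was weak or disagreed**
- My two estimates of the stick's tilt disagreed (30.4° and 35.5°), but it went in anyway.
- I could not see the stick's upper end through the cover in the last pictures, so its final position rests on the lower end alone.
- I did not take a last picture of the remnant and jar. Neither was touched on any planned move.

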